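# Load the colour-ink refill carrier

### The job

Gather the cyan, magenta and yellow ink bottles and stand each one upright on the floor of the carrier well of its own colour, then let go. The black ink bottle, the blue oil bottle and the small brown vial do not belong in it: leave them standing where they are, and do not knock any bottle over on the way.

Things in the scene. Friction and masses are not known exactly. Their poses are not given: they have to be found in the camera images.
- ink_c: Cyan ink refill bottle: blue-cyan body, black tapered cap; upright, 34 x 46 mm, 118 mm tall in all, the straight flat-sided body reaching to 83 mm, cap above it about 28 mm wide. Origin: centre of its underside; x across the 34 mm width (grip here, about 80 to 85 mm up), y along the 46 mm width, z up.
- ink_m: Magenta ink refill bottle: magenta (pink-red) body, black tapered cap; upright, 34 x 46 mm, 118 mm tall in all, the straight flat-sided body reaching to 83 mm, cap above it about 28 mm wide. Origin: centre of its underside; x across the 34 mm width (grip here, about 80 to 85 mm up), y along the 46 mm width, z up.
- ink_y: Yellow ink refill bottle: yellow body, black tapered cap; upright, 34 x 46 mm, 118 mm tall in all, the straight flat-sided body reaching to 83 mm, cap above it about 28 mm wide. Origin: centre of its underside; x across the 34 mm width (grip here, about 80 to 85 mm up), y along the 46 mm width, z up.
- ink_bk: Black ink refill bottle: black body, black tapered cap; upright, 34 x 46 mm, 132 mm tall in all, the straight flat-sided body reaching to 92 mm, cap above it about 28 mm wide. Origin: centre of its underside; x across the 34 mm width, y along the 46 mm width, z up. Does not belong in the carrier.
- spray_oil: Oil bottle: round, dark blue with a yellow cap, diameter 35 mm, 91 mm tall, upright. Origin: centre of its underside, z up. Does not belong in the carrier.
- flux_vial: Small amber-brown vial with a black cap, diameter 25 mm, 54 mm tall, upright. Origin: centre of its underside, z up. Does not belong in the carrier.
- well_cyan: Cyan (blue) well of the carrier: open-topped box, outside 58 x 69 mm, 42 mm high, walls 3.5 mm, inside 51 (x) x 62 (y) mm, floor 4 mm thick. Origin: centre of its underside (5 mm above the bench, so the floor is 9 mm and the rim 47 mm above the bench); x along its short side, y along its long side, z up. Fixed.
- well_magenta: Magenta (pink-red) well of the carrier: open-topped box, outside 58 x 69 mm, 42 mm high, walls 3.5 mm, inside 51 (x) x 62 (y) mm, floor 4 mm thick. Origin: centre of its underside (5 mm above the bench, so the floor is 9 mm and the rim 47 mm above the bench); x along its short side, y along its long side, z up. Fixed.
- well_yellow: Yellow well of the carrier: open-topped box, outside 58 x 69 mm, 42 mm high, walls 3.5 mm, inside 51 (x) x 62 (y) mm, floor 4 mm thick. Origin: centre of its underside (5 mm above the bench, so the floor is 9 mm and the rim 47 mm above the bench); x along its short side, y along its long side, z up. Fixed.
- carrier: Dark grey carrier fixed on the bench, 68 x 242 mm, lip 12 mm high; the three wells stand in it in a row along its y, 70.5 mm apart, in any order, axes parallel to its own. Origin: centre of its underside, x across, z up. Obstacles: printer before the robot 140 mm high, open flap at its back up to 256 mm, printers at both sides 210 mm, shelf 410 mm up beyond x = 0.70.

How it is judged:
By the outcome, as a careful person would: the job done as asked, in the order asked, and still so for the second after the job is handed in, with the robot touching nothing.
It also fails if it takes over 106 s, if anything falls off the work surface, if the arm or the gripper's body presses on something with over 40 N, if the wrist force passes 120 N, or if a joint passes its speed limit or range.

### The arm

A 6-joint arm with a two-finger parallel gripper is mounted at the origin on a cart in front of the work surface, level with it; the furniture and walls round the work are solid. World frame = base frame: x ahead of the robot, y to its left, z up, the work surface at z = 0. Lengths are in m, angles in rad, forces in N, time in s.
With the tool pointing down it reaches from about 0.35 to 0.725 m from the base axis. Payload 6 kg.
Tool frame: the origin (TCP) lies at the very end of the fingers, on their centre line; the grasp point (between the pads) lies 19 mm behind it (env.grip_point_offset is the distance from the TCP to the grasp point, in m); z points along the fingers, y is the line along which they close (so a half turn about z gives the same grasp; the last joint's range is limited). The gripper opens to 85 mm and grips with 20 to 120 N. Pads are 22 mm wide; open, the fingers measure 114 mm over their backs; the gripper's body (76 mm by 85 mm) begins 54 mm behind the grasp point. The pads swing forward as they close: fully open they stand 13 mm farther back than shut.
Start: joints at [-0.795, 0.04, 0.085, 0, -1.615, -0.334], TCP at [0.257, -0.542, 0.231] pointing down, gripper open.
Joint ranges: [-2.56, 2.56], [-1.29, 2.01], [-1.08, 1.49], [-3.29, 1.98], [-2.81, -0.18], [-2.99, 2.99]. Speed limits (rad/s): [2.57, 2.57, 3.01, 3.14, 3.14, 3.14].

### API

Orientations are given as a 3x3 rotation matrix whose columns are the frame's x, y, z axes.
In Python, from bench import env gives the robot as it stands.
- The arm moves only by the tool carry_out, never from a script. Its argument "series" is one flat list of numbers, 7 for each row, row after row: the shift along the tool's x, y, z as a fraction of full scale, then the turn, a rotation vector about the tool's x, y, z as a fraction of full scale, then the opening, from -1 (shut) to 1 (fully open). In form: [dx, dy, dz, rx, ry, rz, grip, dx, dy, dz, rx, ry, rz, grip, ...]. A call has 1 to 8 rows; each row shifts and turns the commanded pose from where the row before left it, along the tool's axes as they then stand; what a row does not reach is not made up. Full scale, the value 1, is 15 cm for a shift and 0.08 rad for a turn. A row lasts 1/8 s, in which the tool goes at most 62.5 mm and 10.7 degrees, less where a joint would pass 70% of its speed; a pose out of reach is approached as far as the arm can. A call with a number of a shift or a turn outside -1 to 1 is refused whole. A call with a gripper value outside its range is refused whole. The fingers move at their own pace and stop on an object; "grip_force" is the grip in N (left out, the last holds). Time passes only in rows, so rows that do not move let the fingers close. It gives the time, the measured TCP pose, the force, the opening and the grip force at its end, in the units of the state.
- env.state(): the state, without advancing time (a new reading comes with each control period).
- env.read_camera(name): name is "scene" or "top"; returns a dict with "pixels" (400x640x3 uint8, red, green, blue), "fx", "fy", "cx", "cy" (pixels), "k1" (the pictures are not rectified: a ray, as slopes to the right and down, at radius r is drawn at 1 + k1 r^2 times it, then the intrinsics apply), "xyz" and "orientation" of the camera in the world. Camera axes: x right, y down, z forward; pixel columns grow to the right and rows downward; lengths in m; the calibration is good to about 2 mm. A picture is of the moment at which its call begins. There is no depth.
- env.close_job(): hands the job in; it is judged then, once.
Trained networks look in the newest picture that a camera, given by its name, has taken for a name from the list of things; names that differ only in an ending like _2 or _b are one class to them, and where a whole thing is asked for, a point or a joint stands for the part that bears it (a point fixed in the world has none). Each returns a list of dicts, best first, with "confidence" (0 to 1); they miss things now and then, are a little off and sometimes report something else, mostly with a low value. They report only what shows in the picture. A call takes as long as a camera call.
- env.find_in(camera, name): "centre" ([x, y, z] in m, in world coordinates, good to about 4 mm: the middle of the surface that is visible of it).
- env.outline_of(camera, name): "region" (400x640 bool, what is visible of it).
- env.spot_point(camera, name): "centre" ([x, y, z] in m, in world coordinates, good to about 4 mm: a listed point, or the origin of a listed thing).
The state is a dict: "t": time; "joints": joint angles; "qd": joint speeds; "joint_efforts": joint torques, N m; "position": TCP position; "eef_rot": TCP orientation; "contact_force": force on the tool from outside, world axes, zero at the start; "torque": the same for the moment, N m; "grip_width": opening from 0.0 (shut) to 1.0 (fully open); "finger_force": force on a finger pad.
Only numpy, scipy, OpenCV 4.12 (cv2) and the standard library are available. Lean on these libraries where they do the work, as an engineer would, in place of code of your own. Each camera call takes 0.05 s, during which the arm holds its last target. There are 200 camera calls.

## Working session

There is one attempt and no reset: what is moved stays moved. The work goes in short steps, Python scripts to look and compute and a tool call to move; the robot and the scene stay as the last step left them, time stands still between calls to the robot, and variables do not carry over. Pictures are saved under pics/ and viewed, at most 14 in all, crops included, and the job is handed in when it is done.

Besides the shell and the picture viewer there is one more tool, called after "Call:" as a command line: name --argument value ..., lists and objects as JSON in quotes. carry_out: Moves the arm, as the interface text tells. Its arguments: {"type":"object","properties":{"series":{"type":"array"},"grip_force":{"type":"number"}},"required":["series"]}

```bash
ls; mkdir -p pics; python3 - <<'E'
from bench import env
import cv2
s=env.state(); print({k:(v if not hasattr(v,'tolist') else v.tolist()) for k,v in s.items()}, env.grip_point_offset)
for c in("scene","top"):
    r=env.read_camera(c); cv2.imwrite(f"pics/{c}0.png",r["pixels"][:,:,::-1])
    print(c,{k:r[k] for k in r if k!="pixels"})
    for n in "ink_c ink_m ink_y ink_bk spray_oil flux_vial well_cyan well_magenta well_yellow carrier".split():
        try: print(n,[(d["centre"],round(d["confidence"],2)) for d in env.spot_point(c,n)[:3]])
        except Exception as e: print(n,e)
E
```

```text
pics
{'t': 0.0, 'joints': [-0.7953120572952866, 0.04081581002727522, 0.08379097963334908, -0.00046440803233582686, -1.6154653282162805, -0.333687330281659], 'qd': [0.00042372056115720175, 0.0004830805691867186, -0.0012641458210769002, -0.0015323570537566264, -0.0008964467726277479, 0.0007798575037618928], 'joint_efforts': [-0.00262408510025125, -36.819881200790405, 34.73997116088867, 6.932125389575958, -0.005488993629114702, -5.612292284240539e-06], 'position': [0.25647046167889653, -0.5420663699117171, 0.23026552152269], 'eef_rot': [[-0.9039760669455309, -0.4275822028891782, -0.0008544952468108801], [-0.4275830408737585, 0.9039747723224203, 0.0015343277935052364], [0.0001163908882853911, 0.001752363280221655, -0.9999984578368585]], 'contact_force': [-0.5793490663748017, -0.48976807390667226, -0.3816540603476943], 'torque': [-0.022795047558657997, -0.030380654845685834, 0.02380039529230889], 'finger_force': 0.0, 'grip_width': 1.0004907057291073} 0.0187
scene {'fx': 431.1198894495914, 'fy': 431.1198894495914, 'cx': 324.71360305050064, 'cy': 204.95304464863034, 'k1': -0.013256936353409
[... 1207 characters left out ...]
8, 0.3352, 0.0043], 0.95), ([0.6478, -0.113, -0.0049], 0.82), ([0.6063, -0.1952, 0.0041], 0.62)]
ink_m [([0.3798, 0.3352, 0.0043], 0.95), ([0.6478, -0.113, -0.0049], 0.82), ([0.6063, -0.1952, 0.0041], 0.62)]
ink_y [([0.3798, 0.3352, 0.0043], 0.95), ([0.6478, -0.113, -0.0049], 0.82), ([0.6063, -0.1952, 0.0041], 0.62)]
ink_bk [([0.5528, -0.3198, -0.0044], 0.88)]
spray_oil [([0.4293, -0.3531, -0.0015], 0.77), ([0.4893, 0.2517, 0.0031], 0.23)]
flux_vial [([0.6832, 0.0716, 0.0021], 0.4)]
well_cyan [([0.5565, 0.2375, 0.0085], 0.86), ([0.6837, 0.0734, 0.0047], 0.5)]
well_magenta [([0.6284, 0.2241, 0.005], 0.89)]
well_yellow [([0.4884, 0.2521, 0.0082], 0.88)]
carrier [([0.5555, 0.24, 0.0007], 0.82)]
```

View pics/scene0.png

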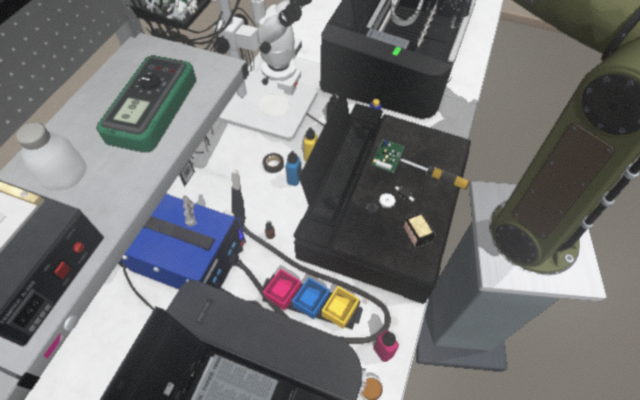

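View pics/top0.png

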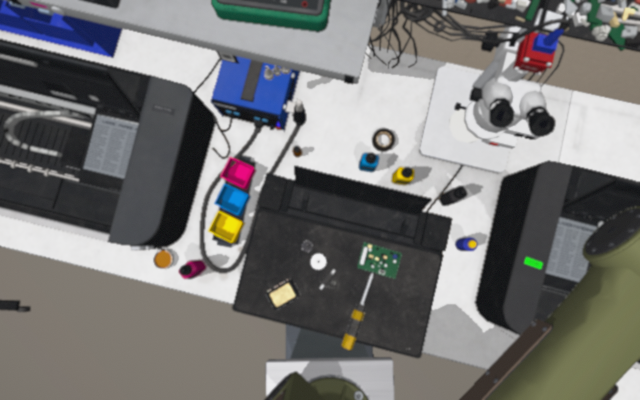

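The scene view shows the magenta bottle at (387,345), cyan at (293,168) and yellow at (309,143). The wells are at (281,287) magenta, (311,297) cyan and (341,305) yellow. The top view agrees: bottles at (192,268), (369,160), (403,174) and wells in a row from (238,172) to (226,227). The flap stands right in front of cyan and yellow, so I'll fit poses from the outlines in both views.

```bash
cat > h.py <<'E'
import numpy as np, cv2
from scipy.optimize import minimize
from bench import env
def project(r,P):
    c=(np.asarray(P,float)-r["xyz"])@np.asarray(r["orientation"]); s=c[:,:2]/c[:,2:]
    s=s*(1+r["k1"]*(s**2).sum(1,keepdims=True)); return s*[r["fx"],r["fy"]]+[r["cx"],r["cy"]]
def ray(r,uv):
    d=(np.asarray(uv,float)-[r["cx"],r["cy"]])/[r["fx"],r["fy"]]; s=d.copy()
    for _ in range(8): s=d/(1+r["k1"]*(s@s))
    v=np.asarray(r["orientation"])@np.r_[s,1]; return np.asarray(r["xyz"]),v/np.linalg.norm(v)
def tri(a,ua,b,ub):
    o,d=ray(a,ua);p,e=ray(b,ub);A=np.stack([d,-e],1);t=np.linalg.lstsq(A,p-o,rcond=None)[0]
    x,y=o+t[0]*d,p+t[1]*e; return (x+y)/2,np.linalg.norm(x-y)
def box(w,l,z0,z1,x,y,a,z=0):
    c,s=np.cos(a),np.sin(a); return np.array([[x+c*i*w/2-s*j*l/2,y+s*i*w/2+c*j*l/2,z+k] for i in(-1,1) for j in(-1,1) for k in(z0,z1)])
def bottle(x,y,a,z=0): return [box(.034,.046,0,.083,x,y,a,z)]
def well(x,y,a,z=0): return [box(.058,.069,.005,.047,x,y,a,z)]
def sil(r,parts):
    m=np.zeros((1600,2560),np.uint8)
    for p in parts: cv2.fillConvexPoly(m,cv2.convexHull(np.round((project(r,p)+.5)*4).astype(np.int32)),1)
    return cv2.resize(m.astype(np.float32),(640,400),interpolation=cv2.INTER_AREA)
E
python3 - <<'E'
from h import *
hues={'c':(95,112),'m':(155,176),'y':(20,34)}
R={c:env.read_camera(c) for c in("scene","top")}
for c,r in R.items():
    np.savez(f"{c}.npz",**r)
def cmask(r,k):
    h=cv2.cvtColor(r["pixels"],cv2.COLOR_RGB2HSV); lo,hi=hues[k]
    return ((h[...,0]>=lo)&(h[...,0]<=hi)&(h[...,1]>110)&(h[...,2]>60))
for kind,f,names,P in(("b",bottle,"cmy",{'c':(.645,-.114),'m':(.384,.335),'y':(.608,-.198)}),("w",well,"cmy",{'c':(.557,.237),'m':(.628,.222),'y':(.487,.254)})):
  for k in names:
    M={}
    for c,r in R.items():
        u=project(r,[[*P[k],.04]])[0]; m=np.zeros((400,640),bool); x,y=u.astype(int); w=24 if kind=="b" else 32
        m[max(0,y-w):y+w,x-w:x+w]=1; M[c]=(cmask(r,k)&m).astype(np.float32)
    def cost(p,cs=("scene","top")):
        return sum(np.abs(sil(R[c],f(p[0],p[1],p[2]))-M[c]).sum()/M[c].sum() for c in cs)
    best=None
    for a in np.arange(-1.4,1.7,.26) if kind=="b" else [1.3,1.4,-1.75+.0]:
        q=minimize(cost,[*P[k],a],method="Nelder-Mead",options=dict(initial_simplex=[[*P[k],a],[P[k][0]+.008,P[k][1],a],[P[k][0],P[k][1]+.008,a],[*P[k],a+.2]],maxiter=150,xatol=1e-4,fatol=1e-4))
        if best is None or q.fun<best[0]: best=(q.fun,q.x)
    print(kind,k,[int(M[c].sum()) for c in M],best[0],best[1].round(4))
T,S=R["top"]["pixels"],R["scene"]["pixels"]
cv2.imwrite("pics/t1.png",cv2.resize(T[110:270,240:480],None,fx=3.3,fy=3.3,interpolation=cv2.INTER_CUBIC)[:,:,::-1])
cv2.imwrite("pics/s1.png",cv2.resize(S[70:280,220:480],None,fx=2.8,fy=2.8,interpolation=cv2.INTER_CUBIC)[:,:,::-1])
E
python3 -c "
from bench import env;print([a for a in dir(env) if a[0]!='_'])"
```

```text
b c [215, 197] 1.992220401763916 [ 0.6459 -0.1069  0.1972]
b m [302, 228] 2.0655717849731445 [0.3862 0.336  0.2021]
b y [178, 232] 2.057439088821411 [ 0.6101 -0.1961  0.1102]
w c [895, 723] 0.3808489143848419 [ 0.5588  0.2402 -1.9084]
w m [901, 729] 0.4102620482444763 [0.6277 0.225  1.2587]
w y [940, 745] 0.3747532367706299 [0.4897 0.2547 1.2781]
['Unreachable', 'close_job', 'find_in', 'grip_point_offset', 'outline_of', 'read_camera', 'spot_point', 'state']
```

View pics/t1.png

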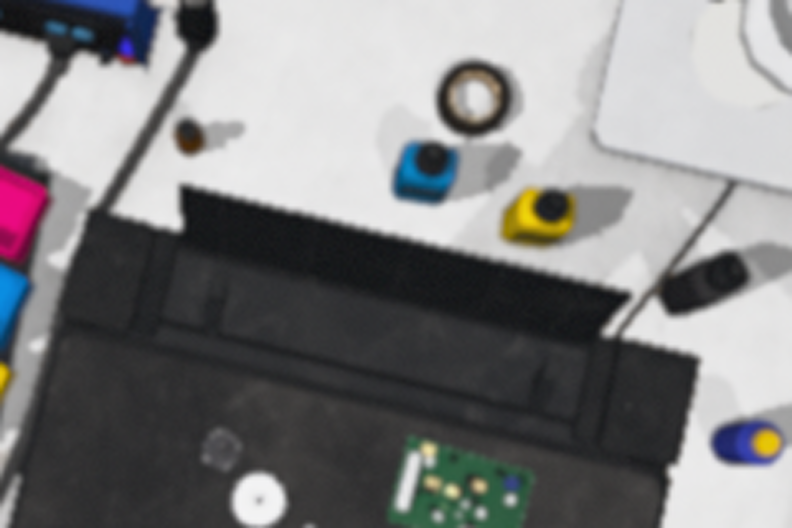

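View pics/s1.png

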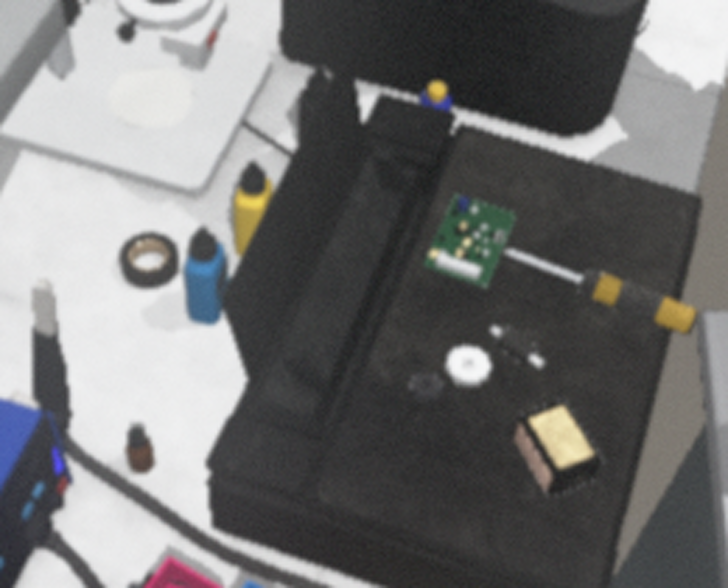

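```bash
python3 - <<'E'
from h import *
R={c:dict(np.load(f"{c}.npz")) for c in("scene","top")}
P={'c':(.645,-.114),'m':(.384,.335),'y':(.608,-.198)}
rows=[]
for c,r in R.items():
    img=r["pixels"].copy(); h=cv2.cvtColor(img,cv2.COLOR_RGB2HSV)
    row=[]
    for k in P:
        u=project(r,[[*P[k],.05]])[0].astype(int); x,y=u
        y0,x0=max(0,min(y-25,350)),x-25
        crop=cv2.resize(img[y0:y0+50,x0:x0+50],None,fx=5,fy=5,interpolation=cv2.INTER_NEAREST)
        hull=cv2.convexHull(np.round((project(r,bottle(*P[k],.2)[0])+.5-[x0,y0])*5).astype(np.int32))
        cv2.polylines(crop,[hull],True,(0,255,0),1); row.append(crop)
        print(c,k,u,h[y-4:y+5:4,x-4:x+5:4].reshape(-1,3).tolist())
    rows.append(np.hstack(row))
cv2.imwrite("pics/dbg.png",np.vstack(rows)[:,:,::-1])
E
```

```text
scene c [293 166] [[105, 93, 107], [104, 48, 80], [104, 139, 156], [104, 150, 179], [104, 152, 191], [104, 137, 138], [104, 126, 140], [104, 136, 141], [105, 95, 107]]
scene m [386 343] [[168, 87, 94], [0, 10, 73], [160, 12, 65], [169, 141, 148], [165, 8, 63], [170, 11, 71], [169, 126, 121], [168, 154, 176], [168, 158, 190]]
scene y [310 144] [[23, 150, 214], [23, 148, 178], [24, 154, 197], [23, 149, 185], [23, 151, 214], [23, 127, 148], [23, 146, 168], [23, 147, 175], [17, 26, 68]]
top c [370 162] [[104, 135, 70], [105, 30, 34], [104, 76, 37], [100, 240, 154], [104, 125, 55], [102, 195, 114], [100, 226, 107], [100, 237, 126], [100, 246, 138]]
top m [191 269] [[166, 158, 66], [164, 216, 119], [164, 234, 111], [0, 0, 28], [167, 168, 79], [165, 202, 131], [161, 51, 40], [164, 227, 110], [164, 186, 78]]
top y [404 175] [[25, 243, 211], [108, 36, 35], [110, 20, 39], [26, 244, 232], [18, 68, 49], [120, 14, 36], [25, 239, 161], [25, 241, 179], [25, 241, 179]]
```

View pics/dbg.png

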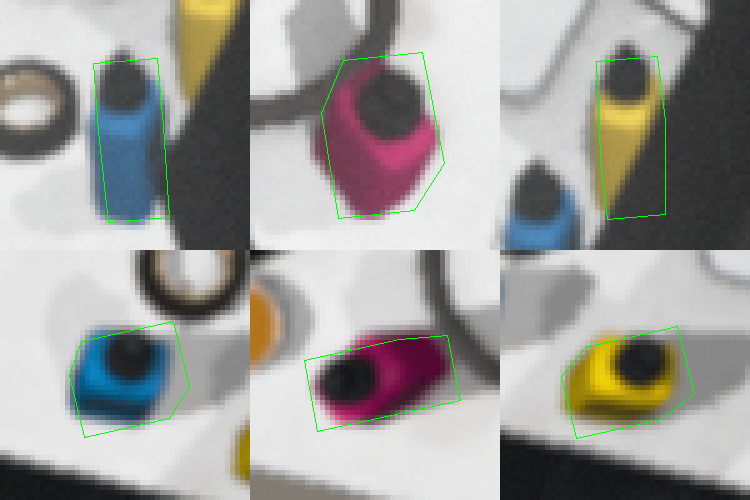

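```bash
cat >> h.py <<'E'
hues={'c':(92,115),'m':(150,179),'y':(14,36)}
def body(x,y,a,z=0,r=.008,hb=.083):
    t=np.arange(0,2*np.pi,.2); q=np.c_[np.cos(t),np.sin(t)]; q=q*r+np.sign(q)*[.017-r,.023-r]
    c,s=np.cos(a),np.sin(a); q=q@np.array([[c,s],[-s,c]])+[x,y]
    return np.vstack([np.c_[q,np.full(len(q),z+h)] for h in(0,hb-.006)]+[np.c_[(q-[x,y])*.85+[x,y],np.full(len(q),z+hb)]])
def cap(x,y,z=0):
    t=np.arange(0,2*np.pi,.3); return np.vstack([np.c_[x+R*np.cos(t),y+R*np.sin(t),np.full(len(t),z+h)] for R,h in((.014,.083),(.014,.095),(.006,.118))])
def fitb(Rs,k,p0,z=0,w=28):
    W={}
    for n,r in Rs.items():
        h=cv2.cvtColor(r["pixels"],cv2.COLOR_RGB2HSV); lo,hi=hues[k]
        col=(h[...,0]>=lo)&(h[...,0]<=hi)&(h[...,1]>60)&(h[...,2]>25)
        bg=(~col)&(h[...,2]>100); dk=(~col)&(h[...,2]<=80)
        x,y=project(r,[[*p0,z+.05]])[0].astype(int); m=np.zeros((400,640),bool); m[max(0,y-w):y+w,max(0,x-w):x+w]=1
        W[n]=(col&m,bg&m,dk&m)
    def cost(p):
        e=0
        for n,r in Rs.items():
            col,bg,dk=W[n]; b=sil(r,[body(*p,z)]); c=sil(r,[cap(p[0],p[1],z)]); u=np.maximum(b,c)
            vis=b*(1-c)
            e+=((1-vis)*col).sum()+(u*bg).sum()+.3*(vis*dk).sum()
        return e/100
    best=[]
    for a in np.arange(-1.5,1.6,.3):
        q=minimize(cost,[*p0,a],method="Nelder-Mead",options=dict(initial_simplex=[[*p0,a],[p0[0]+.008,p0[1],a],[p0[0],p0[1]+.008,a],[*p0,a+.2]],maxiter=120,xatol=1e-4,fatol=1e-4))
        best.append((round(q.fun,3),q.x.round(4).tolist()))
    return sorted(best)
E
python3 - <<'E'
from h import *
R={c:dict(np.load(f"{c}.npz")) for c in("scene","top")}
P={'c':(.645,-.114),'m':(.384,.335),'y':(.608,-.198)}
rows=[];F={}
for k in P:
    f=fitb(R,k,P[k]); F[k]=f[0][1]; print(k,f[:4])
    for c in R: print("   ",c,fitb({c:R[c]},k,P[k])[:2])
    print("   taller/lower",[fitb(R,k,P[k],z)[0] for z in(-.01,.01)])
for c,r in R.items():
    row=[]
    for k in P:
        x,y=project(r,[[*P[k],.05]])[0].astype(int); y0,x0=max(0,min(y-25,350)),x-25
        crop=cv2.resize(r["pixels"][y0:y0+50,x0:x0+50],None,fx=5,fy=5,interpolation=cv2.INTER_NEAREST)
        for p in(body(*F[k]),cap(*F[k][:2])):
            cv2.polylines(crop,[cv2.convexHull(np.round((project(r,p)+.5-[x0,y0])*5).astype(np.int32))],True,(0,255,0),1)
        row.append(crop)
    rows.append(np.hstack(row))
cv2.imwrite("pics/fit1.png",np.vstack(rows)[:,:,::-1])
# flap top corners: top crop (x/3.3+240,y/3.3+110), scene crop (x/2.8+220,y/2.8+70)
t=lambda x,y:(x/3.3+240-.35,y/3.3+110-.35); s=lambda x,y:(x/2.8+220-.3,y/2.8+70-.3)
print("flap L",tri(R["top"],t(182,187),R["scene"],s(228,300)))
print("flap R",tri(R["top"],t(630,295),R["scene"],s(325,75)))
for lab,uv in(("L",(182,187)),("R",(630,295))):
    o,d=ray(R["top"],t(*uv)); print(lab,"at z=.256",o+d*(.256-o[2])/d[2])
# well height: rim corners
E
```

```text
c [(np.float64(2.222), [0.6478, -0.1115, 0.071]), (np.float64(2.225), [0.6478, -0.1121, 0.0646]), (np.float64(2.226), [0.6472, -0.1115, 0.0707]), (np.float64(2.228), [0.6476, -0.1121, 0.0694])]
    scene [(np.float64(0.794), [0.6479, -0.1144, 0.0852]), (np.float64(0.794), [0.6479, -0.1144, 0.0867])]
    top [(np.float64(1.251), [0.6495, -0.1104, -0.2229]), (np.float64(1.256), [0.6487, -0.1105, -0.3651])]
   taller/lower [(np.float64(2.382), [0.6485, -0.1142, 0.0435]), (np.float64(2.281), [0.6469, -0.108, 0.0822])]
m [(np.float64(2.403), [0.3872, 0.334, -2.6901]), (np.float64(2.411), [0.3872, 0.3339, 0.4592]), (np.float64(2.412), [0.3867, 0.3339, 0.4364]), (np.float64(2.414), [0.3871, 0.3338, 0.4621])]
    scene [(np.float64(0.97), [0.3866, 0.3334, 0.5941]), (np.float64(0.97), [0.3869, 0.3337, -2.5506])]
    top [(np.float64(1.331), [0.3862, 0.3387, 0.3752]), (np.float64(1.331), [0.3873, 0.3352, 0.3786])]
   taller/lower [(np.float64(2.766), [0.3862, 0.3341, 0.626]), (np.float64(2.494), [0.3875, 0.3356, 0.4414])]
y [(np.float64(2.104), [0.6107, -0.1966, 0.0269]), (np.float64(2.106), [0.6106, -0.1966, 0.0234]), (np.float64(2.108), [0.6106, -0.1965, 0.0279]), (np.float64(2.116), [0.6104, -0.1968, 0.0131])]
    scene [(np.float64(0.915), [0.6112, -0.202, 0.0264]), (np.float64(0.93), [0.6106, -0.2021, 0.0359])]
    top [(np.float64(1.119), [0.611, -0.1969, -0.0357]), (np.float64(1.134), [0.6105, -0.1962, 0.0174])]
   taller/lower [(np.float64(2.157), [0.6112, -0.1983, 0.0493]), (np.float64(2.204), [0.6096, -0.1949, 0.017])]
flap L (array([0.59694445, 0.06255027, 0.25286613]), np.float64(0.003412914951697217))
flap R (array([ 0.53732567, -0.22357536,  0.21107935]), np.float64(0.014820788778873698))
L at z=.256 [0.59806914 0.06220469 0.256     ]
R at z=.256 [ 0.5249363  -0.21198785  0.256     ]
```

View pics/fit1.png

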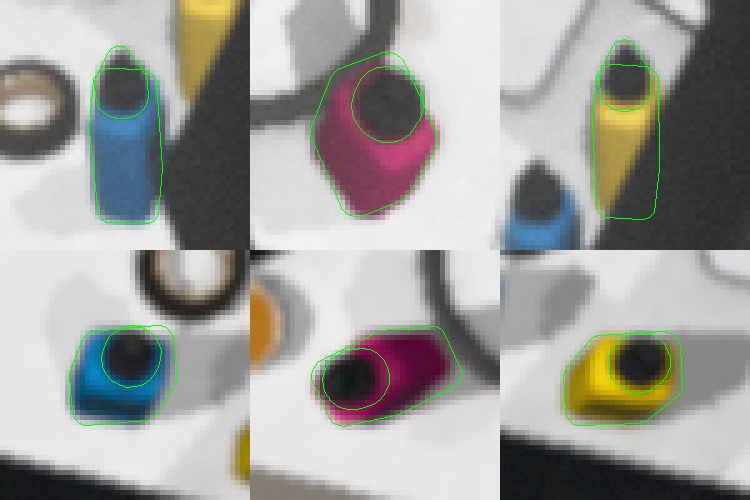

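The overlays match the bottles to a few mm at bench height, in both views. Next I'll fit the carrier jointly from the three wells, and check the nearby obstacles.

```bash
python3 - <<'E'
from h import *
R={c:dict(np.load(f"{c}.npz")) for c in("scene","top")}
def masks(r):
    h=cv2.cvtColor(r["pixels"],cv2.COLOR_RGB2HSV); x,y=project(r,[[.557,.238,.03]])[0].astype(int)
    w=np.zeros((400,640),bool); w[y-50:y+50,x-60:x+60]=1
    return {k:(h[...,0]>=lo)&(h[...,0]<=hi)&(h[...,1]>100)&(h[...,2]>70)&w for k,(lo,hi) in {'c':(95,112),'m':(155,176),'y':(20,34)}.items()}
M={c:masks(R[c]) for c in R}
def cost(p,cs,dz=0):
    x,y,a=p; e=0; v=np.array([-np.sin(a),np.cos(a)])
    for c in cs:
        S={k:sil(R[c],[box(.058,.069,.010,.047,x+s*.0705*v[0],y+s*.0705*v[1],a,dz)]) for k,s in(('m',-1),('c',0),('y',1))}
        allm=M[c]['c']|M[c]['m']|M[c]['y']
        for k in S: e+=((1-S[k])*M[c][k]).sum()+(S[k]*~allm).sum()
    return e/100
p0=[.557,.238,1.33]
for cs,dz in((("scene","top"),0),(("scene",),0),(("top",),0),(("scene","top"),-.015),(("scene","top"),.015)):
    q=min((minimize(cost,[*p0[:2],a],args=(cs,dz),method="Nelder-Mead",options=dict(initial_simplex=[[*p0[:2],a],[.565,.238,a],[.557,.246,a],[.557,.238,a+.1]],xatol=1e-4,fatol=1e-4)) for a in(1.25+np.pi,1.35+np.pi,1.45+np.pi)),key=lambda q:q.fun)
    x,y,a=q.x; v=np.array([-np.sin(a),np.cos(a)])
    print(cs,dz,round(q.fun,2),q.x.round(4),(a-np.pi).round(3),{k:(q.x[:2]+s*.0705*v).round(4).tolist() for k,s in(('m',-1),('c',0),('y',1))})
for lab,uv,z in(("Lprinter c",(148,246),.21),("Lprinter e",(196,195),.21),("Lprinter far",(212,115),.21),("Rprinter near",(505,165),.21),("Rpr",(480,318),.21),("tape",(383.5,139.5),.01),("spool",(163,258),.02),("shelf edge",(200,55),.41),("shelf r",(360,75),.41)):
    o,d=ray(R["top"],uv); print(lab,(o+d*(z-o[2])/d[2]).round(3))
E
```

```text
('scene', 'top') 0 39.45 [0.5586 0.2402 4.4948] 1.353 {'m': [0.4897, 0.2554], 'c': [0.5586, 0.2402], 'y': [0.6274, 0.225]}
('scene',) 0 22.16 [0.5591 0.2408 4.4901] 1.348 {'m': [0.4903, 0.2563], 'c': [0.5591, 0.2408], 'y': [0.6278, 0.2252]}
('top',) 0 17.2 [0.5581 0.2398 4.4903] 1.349 {'m': [0.4894, 0.2553], 'c': [0.5581, 0.2398], 'y': [0.6269, 0.2242]}
('scene', 'top') -0.015 39.78 [0.5598 0.2397 4.4865] 1.345 {'m': [0.4911, 0.2555], 'c': [0.5598, 0.2397], 'y': [0.6285, 0.2239]}
('scene', 'top') 0.015 41.48 [0.5578 0.2421 4.5123] 1.371 {'m': [0.4887, 0.2561], 'c': [0.5578, 0.2421], 'y': [0.6269, 0.228]}
Lprinter c [0.442 0.378 0.21 ]
Lprinter e [0.549 0.278 0.21 ]
Lprinter far [0.725 0.245 0.21 ]
Rprinter near [ 0.6   -0.384  0.21 ]
Rpr [ 0.282 -0.312  0.21 ]
tape [ 0.713 -0.155  0.01 ]
spool [0.414 0.417 0.02 ]
shelf edge [0.768 0.213 0.41 ]
shelf r [ 0.726 -0.063  0.41 ]
```

```bash
python3 - <<'E'
from h import *
R={c:dict(np.load(f"{c}.npz")) for c in("scene","top")}
T,S=R["top"]["pixels"],R["scene"]["pixels"]
a=cv2.resize(T[70:290,90:290],(400,440),interpolation=cv2.INTER_CUBIC); b=cv2.resize(S[230:400,140:400],(800-400,262),interpolation=cv2.INTER_CUBIC)
b=cv2.resize(S[245:400,170:370],(400,310),interpolation=cv2.INTER_CUBIC); b=np.vstack([b,np.zeros((130,400,3),np.uint8)])
im=np.hstack([a,b]); im=np.clip(im.astype(float)*1.5+15,0,255).astype(np.uint8)
cv2.imwrite("pics/pr.png",im[:,:,::-1])
E
```

```text
(no output)
```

View pics/pr.png

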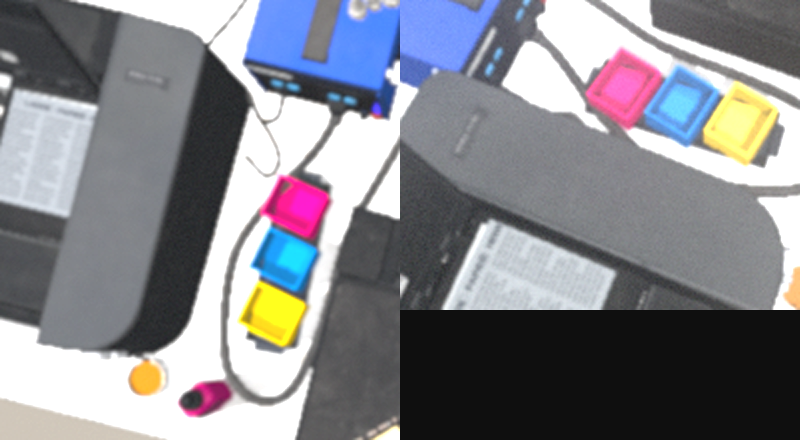

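```bash
python3 - <<'E'
from h import *
R={c:dict(np.load(f"{c}.npz")) for c in("scene","top")}
f=lambda x,y:(90+x/2,70+y/2)
for lab,uv,z in(("base far",(248,100),0),("base mid",(215,235),0),("base near",(192,320),0),("base corner",(160,350),0),("top far",(205,55),.21),("top mid",(172,210),.21),("top near",(148,320),.21),("spool",(147,378),.03)):
    o,d=ray(R["top"],f(*uv)); print(lab,(o+d*(z-o[2])/d[2]).round(3))
print("top far tri",tri(R["top"],f(205,50),R["scene"],(170+45/2,245+70/2)))
print("rim corner m tri",tri(R["top"],f(329,195),R["scene"],(170+(628-400)/2,245+48/2)), "y corner",tri(R["top"],f(241,323),R["scene"],(170+(739-400)/2,245+163/2)))
def masks(r):
    h=cv2.cvtColor(r["pixels"],cv2.COLOR_RGB2HSV); x,y=project(r,[[.557,.238,.03]])[0].astype(int)
    w=np.zeros((400,640),bool); w[y-50:y+50,x-60:x+60]=1
    return {k:(h[...,0]>=lo)&(h[...,0]<=hi)&(h[...,1]>100)&(h[...,2]>70)&w for k,(lo,hi) in {'c':(95,112),'m':(155,176),'y':(20,34)}.items()}
M={c:masks(R[c]) for c in R}
def cost(p,cs):
    x,y,a=p; e=0; v=np.array([-np.sin(a),np.cos(a)])
    for c in cs:
        allm=M[c]['c']|M[c]['m']|M[c]['y']
        for k,s in(('m',-1),('c',0),('y',1)):
            S=sil(R[c],[box(.058,.069,.010,.047,x+s*.0705*v[0],y+s*.0705*v[1],a)]); e+=((1-S)*M[c][k]).sum()+(S*~allm).sum()
    return e/100
for cs in(("scene","top"),("scene",),("top",)):
    q=minimize(cost,[.557,.238,1.33],args=(cs,),method="Nelder-Mead",options=dict(initial_simplex=[[.557,.238,1.33],[.565,.238,1.33],[.557,.246,1.33],[.557,.238,1.45]],xatol=1e-4,fatol=1e-4))
    x,y,a=q.x; print(cs,round(q.fun,2),q.x.round(4))
E
```

```text
base far [0.778 0.296 0.   ]
base mid [0.596 0.338 0.   ]
base near [0.485 0.366 0.   ]
base corner [0.447 0.407 0.   ]
top far [0.765 0.288 0.21 ]
top mid [0.593 0.322 0.21 ]
top near [0.475 0.345 0.21 ]
spool [0.412 0.412 0.03 ]
top far tri (array([0.77704224, 0.2915625 , 0.20054738]), np.float64(0.005549401313746066))
rim corner m tri (array([0.63364835, 0.18092428, 0.04144288]), np.float64(0.009970528541400894)) y corner (array([0.48300325, 0.29780524, 0.01559354]), np.float64(0.008268157436985316))
('scene', 'top') 9.36 [0.559  0.2404 1.3499]
('scene',) 5.39 [0.5595 0.2405 1.3531]
('top',) 3.89 [0.5584 0.2396 1.3448]
```

```bash
cat > plan.py <<'E'
import sys, numpy as np
from scipy.spatial.transform import Rotation as Ro
from bench import env
def down(psi):  # tool y at yaw psi, z down
    y=np.array([np.cos(psi),np.sin(psi),0]); z=np.array([0,0,-1.]); return np.stack([np.cross(y,z),y,z],1)
def plan(wps,grip,step=.05,p=None,R=None):
    s=env.state(); p=np.array(s["position"]); R=np.array(s["eef_rot"]); print("t",round(s["t"],2),"pos",p.round(4),"psi",round(np.arctan2(R[1,1],R[0,1])%np.pi,3),"F",np.round(s["contact_force"],1),"w",round(s["grip_width"],3))
    rows=[]
    for x,y,z,psi in wps:
        T=np.array([x,y,z]); cand=[down(psi),down(psi+np.pi)]
        Rt=min(cand,key=lambda A:Ro.from_matrix(R.T@A).magnitude())
        while True:
            d=R.T@(T-p); w=Ro.from_matrix(R.T@Rt).as_rotvec(); n=max(np.linalg.norm(d)/step,np.linalg.norm(w)/.08,1e-9)
            if np.linalg.norm(d)<.0008 and np.linalg.norm(w)<.004: break
            k=max(1,int(np.ceil(n-.05))); q=np.r_[np.round(d/k/.15,2 if k>1 else 3),np.clip(np.round(w/k/.08,2),-1,1)]; rows.append(q)
            p=p+R@(q[:3]*.15); R=R@Ro.from_rotvec(q[3:]*.08).as_matrix()
            if k==1: break
    print(len(rows),"end",p.round(4))
    for i in range(0,len(rows),8): print("["+", ".join(",".join(f"{v:g}" for v in [*(r+0.),grip]) for r in rows[i:i+8])+"]")
if __name__=="__main__":
    a=[float(v) for v in sys.argv[1:]]; plan(np.array(a[2:]).reshape(-1,4),a[0],a[1])
E
python3 plan.py 1 .06 .257 -.542 .36 -1.129  .50 -.25 .36 -.7  .648 -.112 .30 .06 .648 -.112 .16 .06
```

```text
t 1.2 pos [ 0.2565 -0.5424  0.2313] psi 2.013 F [ 0.5 -0.1 -0.3] w 1.001
23 end [ 0.648 -0.112  0.16 ]
[0,0,-0.29,0,0,0,1, 0,0,-0.28,0,0,0,1, -0.004,0.001,-0.288,0,0,0,1, -0.33,0.15,0,0,0,-0.77,1, -0.34,0.13,0,0,0,-0.77,1, -0.34,0.11,0,0,0,-0.76,1, -0.35,0.09,0,0,0,-0.77,1, -0.36,0.07,0,0,0,-0.76,1]
[-0.36,0.05,0,0,0,-0.77,1, -0.356,0.025,0,0,0,-0.76,1, -0.13,-0.02,0.04,0,0,-0.95,1, -0.13,-0.03,0.04,0,0,-0.95,1, -0.13,-0.04,0.04,0,0,-0.95,1, -0.13,-0.04,0.04,0,0,-0.95,1, -0.12,-0.05,0.04,0,0,-0.95,1, -0.12,-0.07,0.04,0,0,-0.95,1]
[-0.11,-0.07,0.04,0,0,-0.95,1, -0.11,-0.08,0.04,0,0,-0.95,1, -0.1,-0.09,0.04,0,0,-0.95,1, -0.1,-0.102,0.04,0,0,-0.95,1, 0,0,0.31,0,0,0,1, 0,0,0.31,0,0,0,1, 0,0,0.313,0,0,0,1]
```

Call:
carry_out --series '[0,0,-0.29,0,0,0,1,0,0,-0.28,0,0,0,1,-0.004,0.001,-0.288,0,0,0,1,-0.33,0.15,0,0,0,-0.77,1,-0.34,0.13,0,0,0,-0.77,1,-0.34,0.11,0,0,0,-0.76,1,-0.35,0.09,0,0,0,-0.77,1,-0.36,0.07,0,0,0,-0.76,1]' --grip_force 40

```text
t: 2.2
position: [0.4322, -0.332, 0.3602]
eef_rot: [[-0.732, -0.682, 0.0], [-0.682, 0.732, -0.0], [-0.0, -0.0, -1.0]]
contact_force: [0.1, -0.3, -0.5]
grip_width: 1.004
finger_force: 0.0
```

Call:
carry_out --series '[-0.36,0.05,0,0,0,-0.77,1,-0.356,0.025,0,0,0,-0.76,1,-0.13,-0.02,0.04,0,0,-0.95,1,-0.13,-0.03,0.04,0,0,-0.95,1,-0.13,-0.04,0.04,0,0,-0.95,1,-0.13,-0.04,0.04,0,0,-0.95,1,-0.12,-0.05,0.04,0,0,-0.95,1,-0.12,-0.07,0.04,0,0,-0.95,1]'

```text
t: 3.2
position: [0.5893, -0.1677, 0.3239]
eef_rot: [[-0.239, -0.971, 0.0], [-0.971, 0.239, 0.0], [-0.0, -0.0, -1.0]]
contact_force: [0.6, -0.4, -0.4]
grip_width: 0.999
finger_force: 0.0
```

```bash
python3 plan.py 1 .05 .648 -.112 .30 .06 .648 -.112 .15 .06; python3 - <<'E'
from h import *
r=env.read_camera("scene");r2=env.read_camera("top")
cv2.imwrite("pics/a1.png",np.hstack([r["pixels"][60:330,190:520],r2["pixels"][60:330,250:580]])[:,:,::-1])
E
```

```text
t 3.2 pos [ 0.5893 -0.1677  0.3239] psi 2.9 F [ 0.6 -0.4 -0.4] w 0.999
7 end [ 0.648  -0.1121  0.1501]
[-0.11,-0.07,0.04,0,0,-0.94,1, -0.11,-0.08,0.04,0,0,-0.94,1, -0.1,-0.09,0.04,0,0,-0.95,1, -0.096,-0.1,0.039,0,0,-0.94,1, 0,0,0.33,0,0,0,1, 0,0,0.34,0,0,0,1, 0,0,0.33,0,0,0,1]
```

View pics/a1.png

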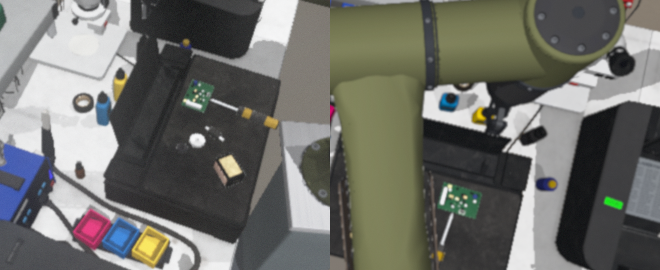

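```bash
python3 - <<'E'
from h import *
r=env.read_camera("scene"); s=env.state()
print(project(r,[s["position"],[.589,-.168,.6],[.4,-.1,.7]]))
cv2.imwrite("pics/a2.png",r["pixels"][:,:,::-1])
E
```

```text
[[315.54461732  75.8019393 ]
 [314.51949354 -52.02569776]
 [442.11089935 -91.90885031]]
```

View pics/a2.png

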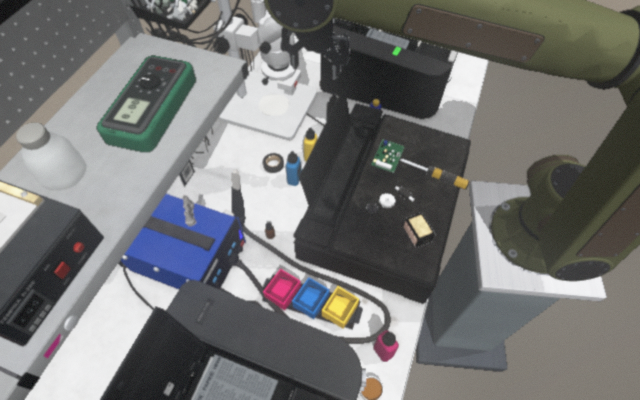

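The scene view shows the wrist disc at about (300,10), and the fingers near (335,65) above the flap, as commanded. I need the wrist's clearance to the shelf, so I'll look at the whole top view.

```bash
python3 - <<'E'
from h import *
r=env.read_camera("top"); s=env.state()
print(project(r,[s["position"],[.589,-.168,.6],[0,0,.5]]))
cv2.imwrite("pics/a3.png",r["pixels"][:,:,::-1])
E
```

```text
[[414.177397   161.76564082]
 [458.23591979 117.4960845 ]
 [333.34423852 579.00829164]]
```

View pics/a3.png

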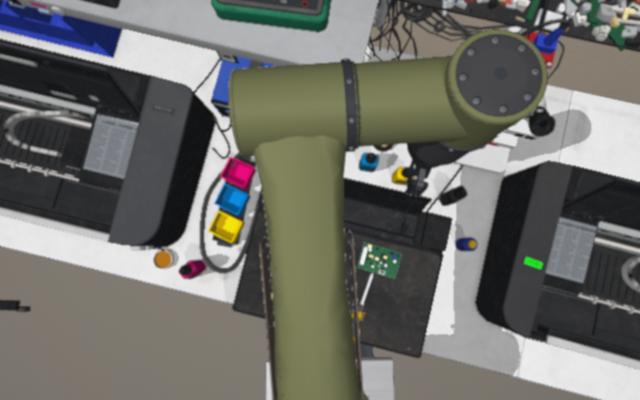

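The top view shows the wrist disc at (495,73), coaxial with the tool and about 0.4 m above the TCP. Its side tube, about 45 mm in radius, points to +y. With the tool at x = 0.647 the tube ends near x = 0.69, inside the shelf edge I measured at 0.72–0.77. I'm descending in steps.

Call:
carry_out --series '[-0.11,-0.07,0.04,0,0,-0.94,1,-0.11,-0.08,0.04,0,0,-0.94,1,-0.1,-0.09,0.04,0,0,-0.95,1,-0.096,-0.1,0.039,0,0,-0.94,1,0,0,0.2,0,0,0,1,0,0,0.2,0,0,0,1]'

```text
t: 4.15
position: [0.6477, -0.1132, 0.2402]
eef_rot: [[0.056, -0.998, 0.001], [-0.998, -0.056, -0.0], [0.0, -0.001, -1.0]]
contact_force: [-0.2, 0.3, -1.0]
grip_width: 0.999
finger_force: 0.0
```

```bash
python3 plan.py 1 .03 .6475 -.112 .061 .07
```

```text
t 4.15 pos [ 0.6477 -0.1132  0.2402] psi 0.056 F [-0.2  0.3 -1. ] w 0.999
6 end [ 0.6475 -0.112   0.0611]
[0,0,0.2,0,0,-0.03,1, 0,0,0.2,0,0,-0.03,1, 0,0,0.2,0,0,-0.03,1, 0,0,0.2,-0.01,0,-0.03,1, 0,0,0.2,0,0,-0.03,1, -0.008,0.002,0.194,-0.01,0,-0.02,1]
```

Call:
carry_out --series '[0,0,0.2,0,0,-0.03,1,0,0,0.2,0,0,-0.03,1,0,0,0.2,0,0,-0.03,1]'

```text
t: 4.53
position: [0.6475, -0.1135, 0.1502]
eef_rot: [[0.063, -0.998, 0.001], [-0.998, -0.063, -0.0], [0.0, -0.001, -1.0]]
contact_force: [0.5, -0.2, 0.1]
grip_width: 1.0
finger_force: 0.0
```

Call:
carry_out --series '[0,0,0.2,-0.01,0,-0.03,1,0,0,0.2,0,0,-0.03,1,-0.008,0.002,0.194,-0.01,0,-0.02,1]'

```text
t: 4.9
position: [0.6472, -0.1123, 0.061]
eef_rot: [[0.069, -0.998, -0.001], [-0.998, -0.069, -0.0], [0.0, 0.001, -1.0]]
contact_force: [0.1, 0.5, -0.1]
grip_width: 1.001
finger_force: 0.0
```

Call:
carry_out --series '[0,0,0,0,0,0,-1,0,0,0,0,0,0,-1,0,0,0,0,0,0,-1,0,0,0,0,0,0,-1,0,0,0,0,0,0,-1,0,0,0,0,0,0,-1]' --grip_force 40

```text
t: 5.65
position: [0.6485, -0.1119, 0.0636]
eef_rot: [[0.071, -0.997, 0.002], [-0.997, -0.071, -0.001], [0.001, -0.002, -1.0]]
contact_force: [-1.1, -1.2, 5.6]
grip_width: 0.393
finger_force: 39.6
```

```bash
python3 plan.py -1 .045 .647 -.112 .36 .07 .60 .05 .36 .55 .559 .24 .30 1.35  .559 .24 .15 1.35
```

```text
t 5.65 pos [ 0.6485 -0.1119  0.0636] psi 0.071 F [-1.1 -1.2  5.6] w 0.393
27 end [0.559 0.24  0.15 ]
[0,0,-0.28,0,0,0,-1, 0,0,-0.28,0,0,0,-1, 0,0,-0.28,-0.01,0,0,-1, 0,0,-0.28,0,0,0,-1, 0,0,-0.29,-0.01,0,0,-1, 0,0,-0.28,0,-0.01,0.01,-1, 0.002,0.007,-0.286,-0.01,0,0,-1, -0.18,0.04,0,0,0,-1,-1]
[-0.19,0.02,0,0,0,-1,-1, -0.19,0.01,0,0,0,-1,-1, -0.19,0,0,0,0,-1,-1, -0.18,-0.02,0,0,0,-1,-1, -0.184,-0.036,0,0.01,0,-1,-1, -0.12,-0.04,0.04,0,0,-1,-1, -0.12,-0.05,0.04,0,0,-1,-1, -0.11,-0.06,0.04,0,0,-1,-1]
[-0.11,-0.07,0.04,0,0,-1,-1, -0.1,-0.08,0.04,0,0,-1,-1, -0.1,-0.09,0.04,0,0,-1,-1, -0.09,-0.1,0.04,0,0,-1,-1, -0.08,-0.1,0.04,0,0,-1,-1, -0.07,-0.11,0.04,0,0,-1,-1, -0.065,-0.111,0.04,0,0,-1,-1, 0,0,0.25,0,0,0,-1]
[0,0,0.25,0,0,0,-1, 0,0,0.25,0,0,0,-1, 0,0,0.25,0,0,0,-1]
```

Call:
carry_out --series '[0,0,-0.1,0,0,0,-1,0,0,-0.28,0,0,0,-1,0,0,-0.28,-0.01,0,0,-1,0,0,-0.28,0,0,0,-1,0,0,-0.28,-0.01,0,0,-1,0,0,-0.28,0,-0.01,0.01,-1,0.002,0.007,-0.28,-0.01,0,0,-1,0,0,-0.2,0,0,0,-1]'

```text
t: 6.65
position: [0.6467, -0.1119, 0.3611]
eef_rot: [[0.07, -0.998, -0.002], [-0.998, -0.07, 0.001], [-0.001, 0.002, -1.0]]
contact_force: [0.3, -0.2, -0.1]
grip_width: 0.385
finger_force: 39.6
```

Call:
carry_out --series '[-0.18,0.04,0,0,0,-1,-1,-0.19,0.02,0,0,0,-1,-1,-0.19,0.01,0,0,0,-1,-1,-0.19,0,0,0,0,-1,-1,-0.18,-0.02,0,0,0,-1,-1,-0.184,-0.036,0,0.01,0,-1,-1,-0.12,-0.04,0.04,0,0,-1,-1,-0.12,-0.05,0.04,0,0,-1,-1]'

```text
t: 7.65
position: [0.5907, 0.0883, 0.3469]
eef_rot: [[0.654, -0.756, -0.003], [-0.756, -0.654, 0.001], [-0.003, 0.001, -1.0]]
contact_force: [0.1, 0.2, -1.4]
grip_width: 0.379
finger_force: 38.3
```

Call:
carry_out --series '[-0.11,-0.06,0.04,0,0,-1,-1,-0.11,-0.07,0.04,0,0,-1,-1,-0.1,-0.08,0.04,0,0,-1,-1,-0.1,-0.09,0.04,0,0,-1,-1,-0.09,-0.1,0.04,0,0,-1,-1,-0.08,-0.1,0.04,0,0,-1,-1,-0.07,-0.11,0.04,0,0,-1,-1,-0.065,-0.111,0.04,0,0,-1,-1]'

```text
t: 8.65
position: [0.5583, 0.2408, 0.299]
eef_rot: [[0.976, -0.216, -0.004], [-0.216, -0.976, 0.001], [-0.004, -0.001, -1.0]]
contact_force: [-0.3, -0.7, -2.0]
grip_width: 0.381
finger_force: 38.3
```

```bash
python3 plan.py -1 .035 .559 .24 .15 1.35; python3 - <<'E'
from h import *
r=env.read_camera("scene");r2=env.read_camera("top")
np.savez("c1s.npz",**r);np.savez("c1t.npz",**r2)
cv2.imwrite("pics/b1.png",np.hstack([r["pixels"][50:400,190:560],r2["pixels"][50:400,90:460]])[:,:,::-1])
E
```

```text
t 8.65 pos [0.5583 0.2408 0.299 ] psi 1.353 F [-0.3 -0.7 -2. ] w 0.381
5 end [0.559 0.24  0.15 ]
[0,0,0.2,0,0.01,0.01,-1, 0,0,0.2,0,0.01,0.01,-1, 0,0,0.2,0,0.01,0.01,-1, 0,0,0.2,0,0.01,0,-1, 0.008,0.005,0.193,-0.01,0.01,0.01,-1]
```

View pics/b1.png

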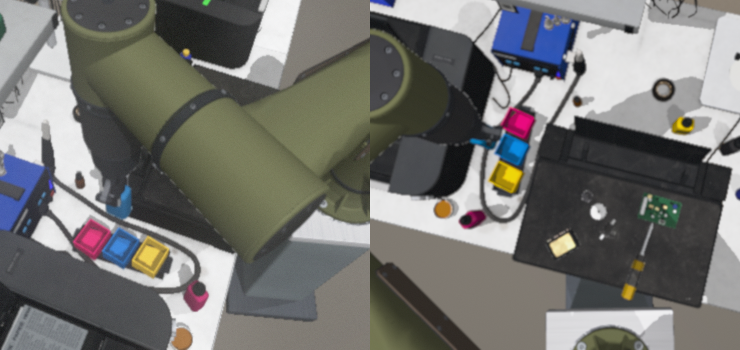

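Bottle held upright at scene crop (120,195), above the wells. Descending.

Call:
carry_out --series '[0,0,0.2,0,0.01,0.01,-1,0,0,0.2,0,0.01,0.01,-1,0,0,0.2,0,0.01,0.01,-1,0,0,0.2,0,0.01,0,-1,0.008,0.005,0.193,-0.01,0.01,0.01,-1,0,0,0,0,0,0,-1]'

```text
t: 9.5
position: [0.5585, 0.2382, 0.1476]
eef_rot: [[0.975, -0.223, -0.004], [-0.223, -0.975, -0.003], [-0.003, 0.004, -1.0]]
contact_force: [0.4, -0.8, -0.8]
grip_width: 0.382
finger_force: 38.5
```

```bash
python3 plan.py -1 .02 .559 .24 .08 1.35; python3 - <<'E'
from h import *
R={"scene":env.read_camera("scene"),"top":env.read_camera("top")}
z=env.state()["position"][2]-.0636
for n in R:
    print(n,fitb({n:R[n]},'c',(.559,.24),z,w=30)[:2])
E
```

```text
t 9.5 pos [0.5585 0.2382 0.1476] psi 1.346 F [ 0.4 -0.8 -0.8] w 0.382
4 end [0.5591 0.24   0.08  ]
[0,0,0.11,0.01,0.01,-0.01,-1, 0,0,0.11,0.01,0.01,-0.01,-1, 0,-0.01,0.12,0.01,0.01,-0.02,-1, 0.002,-0.004,0.111,0.02,0.01,-0.01,-1]
scene [(np.float64(3.875), [0.5536, 0.2695, -0.8937]), (np.float64(3.876), [0.5541, 0.2693, -0.9044])]
top [(np.float64(2.874), [0.5426, 0.2159, 0.6844]), (np.float64(2.89), [0.5427, 0.2186, 0.4298])]
```

Call:
carry_out --series '[0,0,0.11,0.01,0.01,-0.01,-1,0,0,0.11,0.01,0.01,-0.01,-1,0,-0.01,0.12,0.01,0.01,-0.02,-1,0.002,-0.004,0.111,0.02,0.01,-0.01,-1,0,0,0,0,0,0,-1]'

```text
t: 10.22
position: [0.5662, 0.2441, 0.096]
eef_rot: [[0.976, -0.215, 0.024], [-0.216, -0.976, 0.011], [0.021, -0.016, -1.0]]
contact_force: [0.5, 0.4, -0.7]
grip_width: 0.367
finger_force: 65.4
```

Call:
carry_out --series '[0,0,0.03,0,0,0,-1,0,0,0.02,0,0,0,-1,0,0,0,0,0,0,-1]'

```text
t: 10.6
position: [0.5604, 0.2403, 0.0726]
eef_rot: [[0.976, -0.218, 0.003], [-0.218, -0.976, 0.0], [0.003, -0.001, -1.0]]
contact_force: [3.9, -1.6, 0.9]
grip_width: 0.367
finger_force: 59.2
```

```bash
python3 - <<'E'
from h import *
r=env.read_camera("scene");r2=env.read_camera("top")
f=lambda a:cv2.resize(a,(400,400),interpolation=cv2.INTER_CUBIC)
cv2.imwrite("pics/b2.png",np.hstack([f(r["pixels"][220:340,260:380]),f(r2["pixels"][140:260,180:300])])[:,:,::-1])
s=env.state(); print(s["position"],s["contact_force"],s["joint_efforts"])
E
```

```text
[0.56015904 0.24032536 0.07274586] [ 4.16535741 -3.20561577 -0.76344159] [ 2.53450736e+00 -3.97208369e+01  3.40039945e+01  5.13634801e+00
 -3.75315500e-01 -3.31849360e-02]
```

View pics/b2.png

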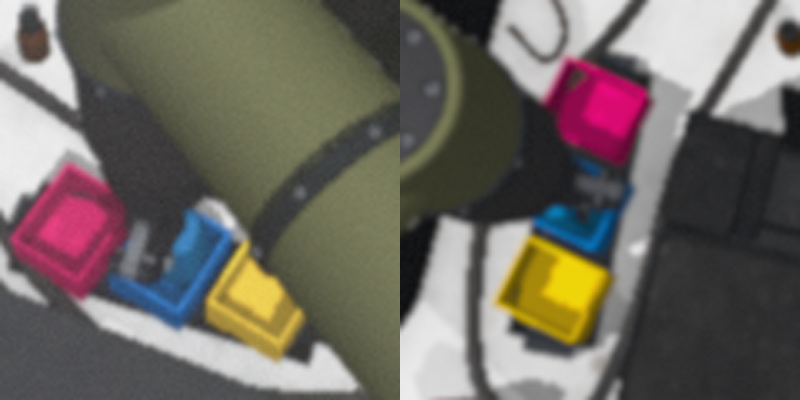

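```bash
python3 - <<'E'
from h import *
r=env.read_camera("scene");r2=env.read_camera("top"); s=env.state(); p=np.array(s["position"]);A=np.array(s["eef_rot"])
y=A[:,1];x=A[:,0]
pts={"tip+":p+.02*y,"tip-":p-.02*y,"pad+":p+.02*y+[0,0,.03],"pad-":p-.02*y+[0,0,.03],"cap":p+[0,0,.045],"rim c":[.559,.24,.047],"floor":[.559,.24,.009],"bot+x":p+.023*x,"bot-x":p-.023*x}
for k,v in pts.items():
    a=(project(r,[v])[0]-[260,220])/.3; b=(project(r2,[v])[0]-[180,140])/.3+[400,0]
    print(k,a.round(),b.round())
def hsv(r,y0,y1,x0,x1): return cv2.cvtColor(r["pixels"],cv2.COLOR_RGB2HSV)[y0:y1,x0:x1]
h=hsv(r,272,318,292,335); 
for row in h[::2]: print("".join("C" if 92<=a<=115 and b>90 else ("M" if a>150 and b>90 else ("Y" if 14<a<36 and b>90 else ("#" if c<70 else ("." if c>150 else "-")))) for a,b,c in row))
E
```

```text
tip+ [176. 208.] [587. 196.]
tip- [156. 262.] [534. 185.]
pad+ [175. 190.] [578. 191.]
pad- [155. 245.] [524. 180.]
cap [165. 209.] [546. 183.]
rim c [168. 248.] [569. 196.]
floor [169. 267.] [579. 201.]
bot+x [134. 224.] [567. 160.]
bot-x [199. 245.] [553. 221.]
#############################--------------
-#############################-------------
MM##############################-----------
MMM##########################--##----------
MMMM-######################---...----------
MMMMMM##################CC---.......-------
MMMMMM-################CCCCCC.........-----
MMMMMM##-----##########CCCCCCCCCC......----
MMMMMM--------########-CCCCCCCCCCCC....----
MMMMMM--------#######CCCCCCCCCCCCCCCC....--
MMMMM--------######-CCCCCCCCCCCCCCCCCC--.YY
MMM---------#######CCCCCCCCCCCCCCCCCCC-YYYY
MM-------------###--CCCCCCCCCCCCCCCCC-YYYYY
M--------------##---CCCCCCCCCCCCCCC-YYYYYYY
-#----------####---CCCCCCCCCCCCCCC-YYYYYYYY
-CC----------###-CCCCCCCCCCCCCCCC-YYYYYYYYY
-CCCCCCCCC-----CCCCCCCCCCCCCCCCC-YYYYYYYYYY
-CCCCCCCCCCCCCCCCCCCCCCCCCCCCC-YYYYYYYYYYYY
#--CCCCCCCCCCCCCCCCCCCCCCCCCC-YYYYYYYYYYYYY
-------CCCCCCCCCCCCCCCCCCCCC-YYYYYYYYYYYYYY
......-----CCCCCCCCCCCCCCCC-#YYYYYYYYYYYYYY
.............--CCCCCCCCCCC-##YYYYYYYYYYYYYY
.................-CCCCCC-####-YYYYYYYYYYYYY
```

The overlay numbers fit an upright bottle in the cyan well between the pads: near pad at (135–156,250), body edge expected at (199,245). I'll feel for the floor before letting go.

Call:
carry_out --series '[0,0,0.013,0,0,0,-1,0,0,0,0,0,0,-1]'

```text
t: 11.05
position: [0.5604, 0.2407, 0.0722]
eef_rot: [[0.976, -0.218, 0.004], [-0.218, -0.976, 0.001], [0.004, -0.002, -1.0]]
contact_force: [4.0, -2.9, -0.7]
grip_width: 0.363
finger_force: 58.3
```

Call:
carry_out --series '[0,0,0,0,0,0,-0.1,0,0,0,0,0,0,-0.05,0,0,0,0,0,0,0,0,0,0,0,0,0,0.1,0,0,0,0,0,0,0.1,0,0,0,0,0,0,0.1]'

```text
t: 11.8
position: [0.5603, 0.2413, 0.0726]
eef_rot: [[0.976, -0.218, 0.004], [-0.218, -0.976, 0.003], [0.004, -0.003, -1.0]]
contact_force: [-0.4, -0.1, 0.2]
grip_width: 0.55
finger_force: 0.0
```

```bash
python3 - <<'E'
from h import *
r=env.read_camera("scene");r2=env.read_camera("top")
f=lambda a:cv2.resize(a,(400,400),interpolation=cv2.INTER_CUBIC)
cv2.imwrite("pics/b3.png",np.hstack([f(r["pixels"][230:320,270:360]),f(r2["pixels"][150:240,190:280])])[:,:,::-1])
for n in("scene","top"):
    for k in("ink_c","flux_vial"):
        print(n,k,[(d["centre"],round(d["confidence"],2)) for d in env.spot_point(n,k)[:4]])
E
```

```text
scene ink_c [([0.6072, -0.1993, 0.0008], 0.73), ([0.5573, 0.2328, 0.0133], 0.62), ([0.388, 0.335, 0.0021], 0.57)]
scene flux_vial [([0.6801, 0.0733, -0.0007], 0.43), ([0.5541, 0.2352, 0.0086], 0.3)]
top ink_c [([0.3805, 0.3332, 0.0033], 0.75), ([0.6065, -0.1953, 0.0025], 0.62), ([0.5551, 0.2372, 0.0053], 0.43)]
top flux_vial [([0.6825, 0.0719, 0.0007], 0.46)]
```

The forces are back to zero. Both networks place the bottle's foot at about (0.556, 0.235, 0.009), which is on the well floor. I'm opening, retreating and going to magenta, with a slightly lower grip to stay off the shoulder.

Call:
carry_out --series '[0,0,0,0,0,0,1,0,0,0,0,0,0,1,0,0,0,0,0,0,1,0,0,-0.15,0,0,0,1,0,0,-0.3,0,0,0,1,0,0,-0.3,0,0,0,1,0,0,-0.3,0,0,0,1,0,0,-0.2,0,0,0,1]'

```text
t: 13.1
position: [0.5599, 0.2408, 0.263]
eef_rot: [[0.976, -0.218, 0.007], [-0.218, -0.976, 0.004], [0.006, -0.005, -1.0]]
contact_force: [0.3, 1.1, -0.1]
grip_width: 1.003
finger_force: 0.0
```

```bash
python3 plan.py 1 .045 .387 .334 .26 .45 .387 .334 .15 .45; python3 - <<'E'
from h import *
for n in("scene","top"):
    r=env.read_camera(n); print(n,[(d["centre"],round(d["confidence"],2)) for d in env.spot_point(n,"ink_c")[:4]])
E
```

```text
t 13.1 pos [0.5599 0.2408 0.263 ] psi 1.351 F [ 0.3  1.1 -0.1] w 1.003
15 end [0.387 0.334 0.15 ]
[-0.11,-0.03,0,-0.01,0,0.94,1, -0.11,-0.02,0,-0.01,0,0.94,1, -0.11,-0.01,0,-0.01,0,0.94,1, -0.11,-0.01,0,-0.01,0,0.94,1, -0.11,0,0,-0.01,0,0.94,1, -0.11,0.01,0,-0.01,-0.01,0.94,1, -0.11,0.02,0,-0.01,-0.01,0.94,1, -0.1,0.03,0,-0.01,0,0.94,1]
[-0.1,0.03,0,-0.01,-0.01,0.94,1, -0.1,0.04,0.01,0,0,0.93,1, -0.09,0.05,0,-0.01,-0.01,0.94,1, -0.095,0.059,0.006,0,0,0.93,1, 0,0,0.24,0,0,0,1, 0,0,0.25,0,0,0,1, 0,0,0.243,0,0,0,1]
scene [([0.3883, 0.3355, 0.0021], 0.98)]
top [([0.6085, -0.1944, 0.0023], 0.79), ([0.3791, 0.3328, 0.0028], 0.63), ([0.558, 0.2359, 0.007], 0.52)]
```

Call:
carry_out --series '[-0.11,-0.03,0,-0.01,0,0.94,1,-0.11,-0.02,0,-0.01,0,0.94,1,-0.11,-0.01,0,-0.01,0,0.94,1,-0.11,-0.01,0,-0.01,0,0.94,1,-0.11,0,0,-0.01,0,0.94,1,-0.11,0.01,0,-0.01,-0.01,0.94,1,-0.11,0.02,0,-0.01,-0.01,0.94,1,-0.1,0.03,0,-0.01,0,0.94,1]'

```text
t: 14.3
position: [0.4419, 0.3033, 0.258]
eef_rot: [[0.679, -0.734, -0.002], [-0.734, -0.679, -0.004], [0.001, 0.004, -1.0]]
contact_force: [-1.3, 0.5, -0.3]
grip_width: 1.001
finger_force: 0.0
```

Call:
carry_out --series '[-0.1,0.03,0,-0.01,-0.01,0.94,1,-0.1,0.04,0.01,0,0,0.93,1,-0.09,0.05,0,-0.01,-0.01,0.94,1,-0.095,0.059,0.006,0,0,0.93,1,0,0,0.24,0,0,0,1,0,0,0.25,0,0,0,1,0,0,0.243,0,0,0,1,0,0,0,0,0,0,1]'

```text
t: 15.3
position: [0.3849, 0.332, 0.1432]
eef_rot: [[0.435, -0.9, -0.007], [-0.9, -0.435, -0.008], [0.004, 0.01, -1.0]]
contact_force: [-0.3, -0.3, 0.9]
grip_width: 1.001
finger_force: 0.0
```

```bash
python3 plan.py 1 .025 .3865 .334 .054 .45;  python3 - <<'E'
from h import *
r=env.read_camera("scene");r2=env.read_camera("top")
f=lambda a:cv2.resize(a,(390,390),interpolation=cv2.INTER_CUBIC)
cv2.imwrite("pics/d1.png",np.hstack([f(r["pixels"][240:400,260:420]),f(r2["pixels"][140:300,140:300])])[:,:,::-1])
E
```

```text
t 15.3 pos [0.3849 0.332  0.1432] psi 0.45 F [-0.3 -0.3  0.9] w 1.001
4 end [0.3865 0.334  0.054 ]
[0,-0.01,0.15,0.03,-0.01,0,1, 0,0,0.15,0.03,-0.01,0,1, 0,0,0.15,0.03,-0.02,0,1, -0.009,-0.009,0.145,0.03,-0.01,0,1]
```

View pics/d1.png

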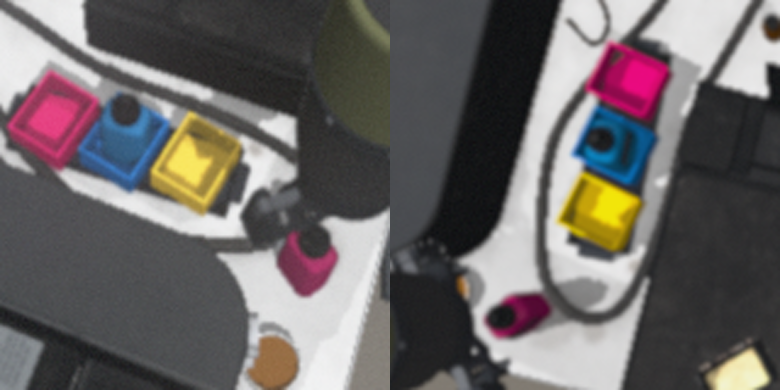

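```bash
python3 - <<'E'
from h import *
r=dict(np.load("scene.npz"));r2=dict(np.load("top.npz")); s=env.state(); p=np.array(s["position"]);A=np.array(s["eef_rot"]);y=A[:,1]
for k,v in {"tip+":p+.0425*y+[0,0,.013],"tip-":p-.0425*y+[0,0,.013],"back+":p+.057*y+[0,0,.04],"back-":p-.057*y+[0,0,.04],"palm":p+[0,0,.075],"cap":[.387,.334,.118]}.items():
    print(k,((project(r,[v])[0]-[260,240])*390/160).round(),((project(r2,[v])[0]-[140,140])*390/160+[390,0]).round())
E
```

```text
tip+ [373. 196.] [498. 362.]
tip- [275. 233.] [459. 277.]
back+ [396. 179.] [495. 380.]
back- [262. 230.] [441. 263.]
palm [337. 190.] [453. 323.]
cap [317. 230.] [494. 317.]
```

Cyan stands upright in its well, with its cap at (125,108) in the scene crop. The fingers straddle the magenta bottle where the projection says they should. Descending and gripping.

Call:
carry_out --series '[0,-0.01,0.15,0.03,-0.01,0,1,0,0,0.15,0.03,-0.01,0,1,0,0,0.15,0.03,-0.02,0,1,-0.009,-0.009,0.145,0.03,-0.01,0,1,0,0,0,0,0,0,1]'

```text
t: 16.02
position: [0.3884, 0.3363, 0.0584]
eef_rot: [[0.435, -0.9, 0.004], [-0.9, -0.435, 0.005], [-0.003, -0.006, -1.0]]
contact_force: [0.5, -0.2, 0.3]
grip_width: 1.007
finger_force: 0.0
```

Call:
carry_out --series '[0,0,0,0,0,0,-1,0,0,0,0,0,0,-1,0,0,0,0,0,0,-1,0,0,0,0,0,0,-1,0,0,0,0,0,0,-1,0,0,0,0,0,0,-1]' --grip_force 50

```text
t: 16.77
position: [0.3888, 0.3369, 0.0594]
eef_rot: [[0.435, -0.9, 0.006], [-0.9, -0.435, 0.007], [-0.004, -0.009, -1.0]]
contact_force: [-1.6, -0.8, 5.2]
grip_width: 0.402
finger_force: 48.9
```

```bash
python3 plan.py -1 .04 .387 .334 .25 .45  .50 .27 .25 .9 .6278 .2246 .25 1.35 .6278 .2246 .17 1.35
```

```text
t 16.77 pos [0.3888 0.3369 0.0594] psi 0.45 F [-1.6 -0.8  5.2] w 0.402
19 end [0.6278 0.2247 0.17  ]
[0,0,-0.25,-0.02,0.01,0,-1, 0,0,-0.26,-0.02,0.01,0,-1, 0,0,-0.25,-0.02,0.01,0,-1, 0,0.01,-0.26,-0.02,0.01,0,-1, 0.009,0.002,-0.251,-0.03,0.01,0.01,-1, 0.12,-0.08,0,0,0,-0.94,-1, 0.12,-0.07,0,0,0,-0.94,-1, 0.13,-0.06,0,0,0,-0.94,-1]
[0.14,-0.06,0,0,0,-0.94,-1, 0.14,-0.04,0,0,0,-0.93,-1, 0.136,-0.038,0,0,0,-0.94,-1, 0.14,-0.05,0,0,0,-0.94,-1, 0.15,-0.04,0,0,0,-0.94,-1, 0.15,-0.03,0,0,0,-0.94,-1, 0.15,-0.01,0,0,0,-0.93,-1, 0.15,0,0,0,0,-0.94,-1]
[0.148,0.003,0,0,0,-0.93,-1, 0,0,0.27,0,0,0,-1, 0,-0.001,0.263,0,0,0,-1]
```

Call:
carry_out --series '[0,0,-0.1,0,0,0,-1,0,0,-0.25,-0.02,0.01,0,-1,0,0,-0.25,-0.02,0.01,0,-1,0,0,-0.25,-0.02,0.01,0,-1,0,0.01,-0.25,-0.02,0.01,0,-1,0.009,0.002,-0.18,-0.03,0.01,0.01,-1,0,0,0,0,0,0,-1,0,0,0,0,0,0,-1]'

```text
t: 17.77
position: [0.3865, 0.3335, 0.2494]
eef_rot: [[0.434, -0.901, -0.003], [-0.901, -0.434, -0.002], [0.001, 0.003, -1.0]]
contact_force: [0.2, -0.0, -0.9]
grip_width: 0.396
finger_force: 49.1
```

```bash
python3 plan.py -1 .035 .50 .27 .25 .9 .6278 .2246 .25 1.35
```

```text
t 17.77 pos [0.3865 0.3335 0.2494] psi 0.449 F [ 0.2 -0.  -0.9] w 0.396
12 end [0.6277 0.2246 0.2499]
[0.12,-0.08,0,0.01,0,-0.94,-1, 0.12,-0.07,0,0.01,0,-0.94,-1, 0.13,-0.07,0,0.01,0,-0.94,-1, 0.13,-0.05,0,0,0,-0.94,-1, 0.14,-0.05,0,0.01,0,-0.94,-1, 0.145,-0.032,-0.004,0,0,-0.93,-1, 0.14,-0.05,0,0,0,-0.94,-1, 0.15,-0.04,0,0,0,-0.94,-1]
[0.15,-0.03,0,0,0,-0.94,-1, 0.15,-0.01,0,0,0,-0.94,-1, 0.15,0,0,0,0,-0.93,-1, 0.147,0.003,0,0,0,-0.94,-1]
```

Call:
carry_out --series '[0.12,-0.08,0,0.01,0,-0.94,-1,0.12,-0.07,0,0.01,0,-0.94,-1,0.13,-0.07,0,0.01,0,-0.94,-1,0.13,-0.05,0,0,0,-0.94,-1,0.14,-0.05,0,0.01,0,-0.94,-1,0.145,-0.032,-0.004,0,0,-0.93,-1,0.14,-0.05,0,0,0,-0.94,-1,0.15,-0.04,0,0,0,-0.94,-1]'

```text
t: 18.77
position: [0.5436, 0.2548, 0.2492]
eef_rot: [[0.869, -0.495, -0.001], [-0.495, -0.869, -0.001], [-0.001, 0.001, -1.0]]
contact_force: [-0.8, 0.3, -1.0]
grip_width: 0.4
finger_force: 49.1
```

Call:
carry_out --series '[0.15,-0.03,0,0,0,-0.94,-1,0.15,-0.01,0,0,0,-0.94,-1,0.15,0,0,0,0,-0.93,-1,0.147,0.003,0,0,0,-0.94,-1,0,0,0,0,0,0,-1,0,0,0,0,0,0,-1,0,0,0,0,0,0,-1,0,0,0,0,0,0,-1]'

```text
t: 19.77
position: [0.6277, 0.225, 0.2512]
eef_rot: [[0.976, -0.219, 0.001], [-0.219, -0.976, 0.001], [0.001, -0.001, -1.0]]
contact_force: [0.3, 0.5, -0.6]
grip_width: 0.396
finger_force: 49.2
```

```bash
python3 plan.py -1 .02 .6278 .2246 .13 1.35
```

```text
t 19.77 pos [0.6277 0.225  0.2512] psi 1.351 F [ 0.3  0.5 -0.6] w 0.396
7 end [0.6279 0.2246 0.13  ]
[0,0,0.12,0,0,0,-1, 0,0,0.11,0,0,0,-1, 0,0,0.12,0,0,0,-1, 0,0,0.11,0,0,0,-1, 0,0,0.12,0,0,0,-1, 0,0,0.11,-0.01,-0.01,0,-1, 0.001,0.003,0.118,0,0,0.01,-1]
```

Call:
carry_out --series '[0,0,0.12,0,0,0,-1,0,0,0.11,0,0,0,-1,0,0,0.12,0,0,0,-1,0,0,0.11,0,0,0,-1,0,0,0.12,0,0,0,-1,0,0,0.11,0,0,0,-1,0.001,0.003,0.118,0,0,0,-1,0,0,0,0,0,0,-1]'

```text
t: 20.78
position: [0.6274, 0.2239, 0.1273]
eef_rot: [[0.976, -0.219, -0.002], [-0.219, -0.976, -0.001], [-0.002, 0.001, -1.0]]
contact_force: [0.7, -0.2, -0.7]
grip_width: 0.397
finger_force: 49.2
```

Call:
carry_out --series '[0,0,0,0,0,0,-1,0,0,0.08,0,0,0,-1,0,0,0.08,0,0,0,-1,0,0,0.08,0,0,0,-1,0,0,0,0,0,0,-1,0,0,0,0,0,0,-1]'

```text
t: 21.52
position: [0.6284, 0.2243, 0.0939]
eef_rot: [[0.976, -0.219, 0.001], [-0.219, -0.976, 0.0], [0.001, -0.001, -1.0]]
contact_force: [1.2, 0.1, -0.9]
grip_width: 0.397
finger_force: 49.0
```

Call:
carry_out --series '[0,0,0.05,0,0,0,-1,0,0,0.05,0,0,0,-1,0,0,0.04,0,0,0,-1,0,0,0,0,0,0,-1,0,0,0,0,0,0,-1]'

```text
t: 22.15
position: [0.6284, 0.2243, 0.0728]
eef_rot: [[0.976, -0.219, 0.001], [-0.219, -0.976, 0.0], [0.001, -0.001, -1.0]]
contact_force: [-0.2, -1.0, -1.2]
grip_width: 0.398
finger_force: 49.0
```

Call:
carry_out --series '[0,0,0.02,0,0,0,-1,0,0,0.01,0,0,0,-1,0,0,0,0,0,0,-1,0,0,0,0,0,0,-1]'

```text
t: 22.65
position: [0.6284, 0.2244, 0.0685]
eef_rot: [[0.976, -0.219, 0.001], [-0.219, -0.976, 0.001], [0.001, -0.001, -1.0]]
contact_force: [-0.6, 0.5, 1.4]
grip_width: 0.399
finger_force: 49.2
```

Call:
carry_out --series '[0,0,0,0,0,0,0,0,0,0,0,0,0,0.1,0,0,0,0,0,0,0.1,0,0,0,0,0,0,1,0,0,0,0,0,0,1,0,0,0,0,0,0,1,0,0,-0.1,0,0,0,1,0,0,-0.2,0,0,0,1]'

```text
t: 23.65
position: [0.6277, 0.224, 0.1132]
eef_rot: [[0.976, -0.219, -0.001], [-0.219, -0.976, -0.001], [-0.001, 0.001, -1.0]]
contact_force: [0.2, 0.8, 0.4]
grip_width: 1.0
finger_force: 0.0
```

Call:
carry_out --series '[0,0,-0.3,0,0,0,1,0,0,-0.3,0,0,0,1,0,0,-0.3,0,0,0,1,0,0,-0.3,0,0,0,1,0,0,-0.3,0,0,0,1,0,0,-0.15,0,0,0,1,0,0,0,0,0,0,1,0,0,0,0,0,0,1]'

```text
t: 24.65
position: [0.6278, 0.2242, 0.3602]
eef_rot: [[0.976, -0.219, 0.0], [-0.219, -0.976, 0.0], [0.0, -0.001, -1.0]]
contact_force: [0.4, -0.3, 1.0]
grip_width: 1.004
finger_force: 0.0
```

```bash
python3 plan.py 1 .045 .60 .03 .36 .7 .6107 -.1966 .31 .03;  python3 - <<'E'
from h import *
R={n:env.read_camera(n) for n in("scene","top")}
for n in R: print(n,[(d["centre"],round(d["confidence"],2)) for d in env.spot_point(n,"ink_m")[:4]])
print(fitb(R,'y',(.608,-.198))[:2])
E
```

```text
t 24.65 pos [0.6278 0.2242 0.3602] psi 1.35 F [ 0.4 -0.3  1. ] w 1.004
18 end [ 0.6106 -0.1965  0.31  ]
[0.01,0.14,0,0,0,0.9,1, 0.02,0.14,0,0,0,0.9,1, 0.03,0.14,0,0,0,0.9,1, 0.04,0.14,0,0,0,0.9,1, 0.05,0.14,0,0,0,0.91,1, 0.06,0.13,0,0,0,0.9,1, 0.08,0.13,0,0,0,0.91,1, 0.08,0.12,0,0,0,0.9,1]
[0.094,0.116,0,-0.01,0,0.91,1, 0.13,0.1,0.04,0,0,0.93,1, 0.14,0.09,0.04,0,0,0.93,1, 0.15,0.08,0.04,0,0,0.93,1, 0.15,0.07,0.04,0,0,0.93,1, 0.16,0.06,0.03,0,0,0.93,1, 0.16,0.05,0.04,0,0,0.93,1, 0.17,0.03,0.03,0,0,0.93,1]
[0.17,0.02,0.04,0,0,0.93,1, 0.163,0.015,0.034,0.01,0,0.93,1]
scene [([0.5549, 0.2341, 0.013], 0.97), ([0.6264, 0.2222, 0.0088], 0.85)]
top [([0.5575, 0.2379, 0.0064], 0.74), ([0.6175, 0.2179, 0.0149], 0.71), ([0.6078, -0.1959, 0.0037], 0.6), ([0.6829, 0.0701, 0.0024], 0.57)]
[(np.float64(27.694), [0.6115, -0.1964, -0.7726]), (np.float64(27.702), [0.6109, -0.1964, -0.6197])]
```

Magenta is in its well, foot z about 0.009–0.015. Going to yellow.

Call:
carry_out --series '[0.01,0.14,0,0,0,0.9,1,0.02,0.14,0,0,0,0.9,1,0.03,0.14,0,0,0,0.9,1,0.04,0.14,0,0,0,0.9,1,0.05,0.14,0,0,0,0.91,1,0.06,0.13,0,0,0,0.9,1,0.08,0.13,0,0,0,0.91,1,0.08,0.12,0,0,0,0.9,1]'

```text
t: 25.85
position: [0.6025, 0.0513, 0.3601]
eef_rot: [[0.696, -0.718, 0.0], [-0.718, -0.696, 0.0], [0.0, -0.0, -1.0]]
contact_force: [0.4, -0.3, 0.3]
grip_width: 1.0
finger_force: 0.0
```

Call:
carry_out --series '[0.094,0.116,0,-0.01,0,0.91,1,0.13,0.1,0.04,0,0,0.93,1,0.14,0.09,0.04,0,0,0.93,1,0.15,0.08,0.04,0,0,0.93,1,0.15,0.07,0.04,0,0,0.93,1,0.16,0.06,0.03,0,0,0.93,1,0.16,0.05,0.04,0,0,0.93,1,0.17,0.03,0.03,0,0,0.93,1]'

```text
t: 26.85
position: [0.6087, -0.1472, 0.3209]
eef_rot: [[0.176, -0.984, -0.0], [-0.984, -0.176, 0.0], [-0.0, 0.0, -1.0]]
contact_force: [0.8, 0.2, -0.4]
grip_width: 0.997
finger_force: 0.0
```

Call:
carry_out --series '[0.17,0.02,0.04,0,0,0.93,1,0.163,0.015,0.034,0.01,0,0.93,1,0,0,0,0,0,0,1,0,0,0,0,0,0,1,0,0,0,0,0,0,1]'

```text
t: 27.48
position: [0.6109, -0.1958, 0.3107]
eef_rot: [[0.032, -0.999, 0.002], [-1.0, -0.032, 0.0], [-0.0, -0.002, -1.0]]
contact_force: [0.0, 0.9, 0.2]
grip_width: 0.998
finger_force: 0.0
```

```bash
python3 plan.py 1 .03 .6105 -.197 .056 .027;  python3 - <<'E'
from h import *
R={n:env.read_camera(n) for n in("scene","top")}
for n in R: print(n,[(d["centre"],round(d["confidence"],2)) for d in env.spot_point(n,"ink_y")[:4]])
print(fitb({"scene":R["scene"]},'y',(.608,-.198))[:2])
E
```

```text
t 27.48 pos [ 0.6109 -0.1958  0.3107] psi 0.032 F [0.  0.9 0.2] w 0.998
9 end [ 0.6106 -0.197   0.056 ]
[0,0,0.19,0,0,0.01,1, 0,0,0.19,0,0,0.01,1, 0,0,0.19,0,0,0.01,1, 0,0,0.19,0,0,0,1, 0,0,0.19,0,0,0.01,1, 0,0,0.19,0,0,0,1, 0,0,0.19,-0.01,0,0.01,1, 0,0,0.18,0,0,0,1]
[0.008,0.005,0.188,-0.01,0,0.01,1]
scene [([0.5562, 0.2323, 0.0111], 0.94), ([0.6245, 0.2211, 0.009], 0.94), ([0.6096, -0.2003, -0.0036], 0.5)]
top [([0.6189, 0.2168, 0.0101], 0.82), ([0.5569, 0.2372, 0.0029], 0.81), ([0.605, -0.1959, 0.0029], 0.75)]
[(np.float64(0.943), [0.6105, -0.2012, 0.0326]), (np.float64(0.955), [0.6099, -0.2005, -0.0077])]
```

Call:
carry_out --series '[0,0,0.19,0,0,0.01,1,0,0,0.19,0,0,0.01,1,0,0,0.19,0,0,0.01,1,0,0,0.19,0,0,0,1]'

```text
t: 28.18
position: [0.611, -0.1963, 0.1956]
eef_rot: [[0.028, -1.0, 0.001], [-1.0, -0.028, 0.0], [-0.0, -0.001, -1.0]]
contact_force: [-0.2, -0.3, 0.2]
grip_width: 1.001
finger_force: 0.0
```

Call:
carry_out --series '[0.008,0,0.19,0,0,0.01,1,0,0,0.19,0,0,0,1,0,0,0.19,0,0,0.01,1,0,0,0.18,0,0,0,1,0.005,0,0.188,0,0,0,1,0,0,0,0,0,0,1,0,0,0,0,0,0,1]'

```text
t: 29.05
position: [0.6119, -0.1987, 0.0573]
eef_rot: [[0.027, -1.0, 0.003], [-1.0, -0.027, -0.001], [0.001, -0.003, -1.0]]
contact_force: [0.9, 0.4, -0.1]
grip_width: 1.003
finger_force: 0.0
```

Call:
carry_out --series '[0,0,0,0,0,0,-1,0,0,0,0,0,0,-1,0,0,0,0,0,0,-1,0,0,0,0,0,0,-1,0,0,0,0,0,0,-1,0,0,0,0,0,0,-1]' --grip_force 50

```text
t: 29.8
position: [0.6116, -0.1987, 0.0564]
eef_rot: [[0.026, -1.0, 0.002], [-1.0, -0.026, -0.0], [0.001, -0.002, -1.0]]
contact_force: [-0.3, -0.7, 4.0]
grip_width: 0.365
finger_force: 53.2
```

```bash
python3 plan.py -1 .04 .6095 -.198 .36 .03 .58 .03 .36 .7 .4902 .2556 .30 1.35 .4902 .2556 .25 1.35
```

```text
t 29.8 pos [ 0.6116 -0.1987  0.0564] psi 0.026 F [-0.3 -0.7  4. ] w 0.365
28 end [0.4902 0.2555 0.2501]
[0,0,-0.25,0,0,-0.01,-1, 0,0,-0.25,0,0,-0.01,-1, 0,0,-0.25,0,0,0,-1, 0,0,-0.25,-0.01,0,-0.01,-1, 0,0,-0.26,0,0,0,-1, 0,0,-0.25,-0.01,0,-0.01,-1, 0,0.01,-0.26,0,0,0,-1, -0.004,0,-0.254,-0.01,-0.01,-0.01,-1]
[-0.17,0.02,0,0,0,-0.93,-1, -0.17,0,0,0,0,-0.93,-1, -0.17,-0.01,0,0,0,-0.93,-1, -0.17,-0.02,0,0,0,-0.93,-1, -0.17,-0.03,0,0,0,-0.93,-1, -0.16,-0.05,0,0,0,-0.93,-1, -0.16,-0.06,0,0,0,-0.93,-1, -0.16,-0.07,0,0,0,-0.93,-1]
[-0.146,-0.077,0.001,0,0,-0.93,-1, -0.17,-0.06,0.04,0,0,-0.9,-1, -0.17,-0.07,0.05,0,0,-0.9,-1, -0.16,-0.08,0.04,0,0,-0.9,-1, -0.15,-0.09,0.05,0,0,-0.9,-1, -0.15,-0.1,0.04,0,0,-0.91,-1, -0.14,-0.11,0.05,0,0,-0.9,-1, -0.13,-0.12,0.04,0,0,-0.91,-1]
[-0.12,-0.14,0.05,0,0,-0.9,-1, -0.114,-0.141,0.04,0,0,-0.91,-1, 0,0,0.17,0,0,0,-1, 0,0.001,0.163,0,0,0,-1]
```

```bash
python3 - <<'E'
from h import *
r=env.read_camera("scene"); print(env.state()["grip_width"],env.state()["finger_force"])
print([(d["centre"],round(d["confidence"],2)) for d in env.spot_point("scene","ink_y")[:4]])
print(fitb({"scene":r},'y',(.608,-.198))[:2])
x,y=project(r,[[.6105,-.2,.05]])[0].astype(int); print(x,y)
for im in(r,dict(np.load("scene.npz"))):
    h=cv2.cvtColor(im["pixels"],cv2.COLOR_RGB2HSV)[y-26:y+22,x-22:x+22]
    for row in h: print("".join("Y" if 14<a<36 and b>70 else ("C" if 92<=a<=115 and b>90 else ("#" if c<60 else ("." if c>150 else "-"))) for a,b,c in row))
    print()
E
```

```text
0.36041461000058805 53.23758685961366
[([0.6115, -0.1971, 0.0], 0.74), ([0.5574, 0.2347, 0.0081], 0.67), ([0.6271, 0.2216, 0.0102], 0.66)]
[(np.float64(1.02), [0.6155, -0.2046, 0.1693]), (np.float64(1.022), [0.6155, -0.205, 0.1564])]
309 143
--------------------------------------------
--------------------------------------------
--------------------------------------------
--------------------------------------------
--------------------------------------------
--------------------------------------------
--------------------------------------------
----------------------------------------####
-------------------------------------#######
------------------------------#------#######
-----------------------------###-----#######
-----------------------------###----########
-----------------------------####---########
-----------------------------###############
----------------------------################
----------------------------################
----------------------------################
---------------------------Y-###############
---------------------------Y-###############
---
[... 2762 characters left out ...]
YYYYYYY-#################
................-YYYYYYYYY--################
.....--.........-YYYYYYYY--#################
...----..........YYYYYYYY-##################
...------........YYYYYYY-#-#################
..--------.......YYYYYYY-##-################
.---------.......YYYYYY---##################
.----------......YYYYYY--###################
.----------......YYYYY-#-###################
----------CC.....YYYYY---##-################
----------CCC.....YYY--#--##################
----------CCC.....YY--######################
----------CCC......---######################
.CC------CCCC-.....-----####################
CCCCCCCCCCCCC-....---#-##-##################
CCCCCCCCCCCCC-....----###-##################
```

The mask shows the bottle upright and unmoved between the pads. Lifting gently and checking.

Call:
carry_out --series '[0,0,-0.1,0,0,0,-1,0,0,-0.2,0,0,0,-1,0,0,-0.1,0,0,0,-1,0,0,0,0,0,0,-1]' --grip_force 60

```text
t: 30.4
position: [0.6117, -0.1984, 0.1169]
eef_rot: [[0.026, -1.0, 0.003], [-1.0, -0.026, 0.0], [-0.0, -0.003, -1.0]]
contact_force: [-0.2, -0.3, -0.7]
grip_width: 0.358
finger_force: 59.6
```

```bash
python3 - <<'E'
from h import *
r=env.read_camera("scene"); s=env.state(); print(s["position"],s["grip_width"],s["finger_force"])
z=s["position"][2]-.0564
for dz in(-.01,0,.01): print(dz,fitb({"scene":r},'y',(.611,-.199),z+dz)[0])
x,y=project(r,[[.6105,-.2,.05+z]])[0].astype(int); print(x,y)
h=cv2.cvtColor(r["pixels"],cv2.COLOR_RGB2HSV)[y-20:y+28,x-22:x+22]
for row in h: print("".join("Y" if 14<a<36 and b>70 else ("C" if 92<=a<=115 and b>90 else ("#" if c<60 else ("." if c>150 else "-"))) for a,b,c in row))
E
```

```text
[ 0.61102927 -0.19818128  0.11530223] 0.35765333846853936 59.56558892503381
-0.01 (np.float64(0.429), [0.6148, -0.21, 0.1188])
0 (np.float64(0.428), [0.6143, -0.2028, 0.1307])
0.01 (np.float64(0.467), [0.6125, -0.1937, 0.1381])
309 129
----------------------------###-.....--#####
---------------------------####--...--######
---------------------------####---.---######
---------------------------####------#######
---------------------------#####----########
---------------------------#################
-----------------------##-##################
----------------------####--################
---------------------#####--################
-------------------#######---###############
-------------------########--####-------####
------------------########----##--------####
..........------YY#######-Y---##--------####
...........-----YY-######YYY---#--------####
...........-----YYYY----YYYY---##-------####
...........-----YYYYYYYYYYYY---#-------#####
...........-----YYYYYYYYYYYY---#------######
...........----YYYYYYYYYYYYY----------######
...........-----YYYYYYYYYYYY---------#######
.........
[... 595 characters left out ...]
YYYYYYYYY.--#############
...............-YYYYYYYYYYYY---#############
...............-YYYYYYYYYYYYY-##############
...............-YYYYYYYYYYYY-###############
...............-YYYYYYYYYYYY-###############
................YYYYYYYYYYYY-###############
.................YYYYYYYYYY-################
...................YYYYYYYY-################
.........................--#################
........................---#################
........................--#-################
........................--##################
........................--##################
.......................--###################
.......................--###################
......................--####################
```

```bash
python3 plan.py -1 .04 .6095 -.198 .36 .03 .58 .03 .36 .7 .489 .256 .25 1.35
```

```text
t 30.45 pos [ 0.611  -0.1982  0.1153] psi 0.026 F [-0.2  0.3 -1.9] w 0.358
25 end [0.489 0.256 0.25 ]
[0,0,-0.23,0,0,-0.01,-1, 0,0,-0.23,0,0,-0.01,-1, 0,0,-0.23,0,0,-0.01,-1, 0,0,-0.24,0,0,0,-1, 0,0,-0.23,0,0,-0.01,-1, 0,0,-0.24,-0.01,0.01,0,-1, -0.003,0.009,-0.231,0,0,-0.01,-1, -0.17,0.02,0,0,0,-0.93,-1]
[-0.17,0,0,0,0,-0.93,-1, -0.17,-0.01,0,0,0,-0.93,-1, -0.17,-0.02,0,0,0,-0.93,-1, -0.17,-0.03,0,0,0,-0.93,-1, -0.16,-0.05,0,0,0,-0.93,-1, -0.16,-0.06,0,0,0,-0.93,-1, -0.16,-0.07,0,0,0,-0.93,-1, -0.145,-0.077,0,0,0,-0.93,-1]
[-0.17,-0.06,0.08,0,0,-0.9,-1, -0.17,-0.07,0.08,0,0,-0.9,-1, -0.16,-0.08,0.08,0,0,-0.9,-1, -0.16,-0.09,0.08,0,0,-0.9,-1, -0.15,-0.1,0.08,0,0,-0.91,-1, -0.14,-0.11,0.08,0,0,-0.9,-1, -0.13,-0.12,0.08,0,0,-0.91,-1, -0.12,-0.13,0.09,0,0,-0.9,-1]
[-0.113,-0.147,0.083,0,0,-0.91,-1]
```

Call:
carry_out --series '[0,0,-0.23,0,0,-0.01,-1,0,0,-0.23,0,0,-0.01,-1,0,0,-0.23,0,0,-0.01,-1,0,0,-0.24,0,0,0,-1,0,0,-0.23,0,0,-0.01,-1,0,0,-0.24,0,0,0,-1,-0.003,0,-0.231,0,0,-0.01,-1,-0.17,0.02,0,0,0,-0.93,-1]'

```text
t: 31.45
position: [0.6075, -0.1736, 0.3617]
eef_rot: [[0.104, -0.995, 0.003], [-0.995, -0.104, -0.0], [0.001, -0.003, -1.0]]
contact_force: [-0.1, 0.1, -1.8]
grip_width: 0.359
finger_force: 59.8
```

Call:
carry_out --series '[-0.17,0,0,0,0,-0.93,-1,-0.17,-0.01,0,0,0,-0.93,-1,-0.17,-0.02,0,0,0,-0.93,-1,-0.17,-0.03,0,0,0,-0.93,-1,-0.16,-0.05,0,0,0,-0.93,-1,-0.16,-0.06,0,0,0,-0.93,-1,-0.16,-0.07,0,0,0,-0.93,-1,-0.145,-0.077,0,0,0,-0.93,-1]'

```text
t: 32.45
position: [0.5812, 0.031, 0.3585]
eef_rot: [[0.646, -0.763, -0.002], [-0.763, -0.646, -0.0], [-0.001, 0.001, -1.0]]
contact_force: [0.4, -0.4, -0.5]
grip_width: 0.361
finger_force: 59.7
```

Call:
carry_out --series '[-0.17,-0.06,0.08,0,0,-0.9,-1,-0.17,-0.07,0.08,0,0,-0.9,-1,-0.16,-0.08,0.08,0,0,-0.9,-1,-0.16,-0.09,0.08,0,0,-0.9,-1,-0.15,-0.1,0.08,0,0,-0.91,-1,-0.14,-0.11,0.08,0,0,-0.9,-1,-0.13,-0.12,0.08,0,0,-0.91,-1,-0.12,-0.13,0.09,0,0,-0.9,-1]'

```text
t: 33.45
position: [0.4995, 0.2306, 0.2607]
eef_rot: [[0.958, -0.287, -0.001], [-0.287, -0.958, -0.001], [-0.001, 0.001, -1.0]]
contact_force: [0.6, 0.1, -0.5]
grip_width: 0.358
finger_force: 59.7
```

Call:
carry_out --series '[-0.113,-0.147,0.083,0,0,-0.91,-1,0,0,0,0,0,0,-1,0,0,0,0,0,0,-1,0,0,0,0,0,0,-1]'

```text
t: 33.95
position: [0.4908, 0.2553, 0.2506]
eef_rot: [[0.975, -0.22, 0.002], [-0.22, -0.975, 0.0], [0.001, -0.001, -1.0]]
contact_force: [0.7, -1.5, -1.0]
grip_width: 0.358
finger_force: 59.7
```

```bash
python3 plan.py -1 .02 .489 .256 .125 1.35; python3 - <<'E'
from h import *
r=env.read_camera("scene"); z=env.state()["position"][2]-.0564
print(fitb({"scene":r},'y',(.489,.256),z,w=22)[:2])
print([(d["centre"],round(d["confidence"],2)) for d in env.spot_point("scene","ink_y")[:4]])
E
```

```text
t 33.95 pos [0.4908 0.2553 0.2506] psi 1.349 F [ 0.7 -1.5 -1. ] w 0.358
7 end [0.489  0.2561 0.125 ]
[0,0,0.12,0,0,0,-1, 0,0,0.12,0,0,0,-1, 0,0,0.12,0,0,0,-1, 0,0,0.12,0,0,0,-1, 0,0,0.12,0,-0.01,0,-1, -0.01,0,0.12,0,0,-0.01,-1, -0.004,-0.002,0.117,-0.01,-0.01,0,-1]
[(np.float64(2.191), [0.4895, 0.2567, -0.7454]), (np.float64(2.193), [0.4896, 0.2567, -0.7595])]
[([0.6266, 0.2172, 0.01], 0.88), ([0.5583, 0.2327, 0.009], 0.8), ([0.4913, 0.2529, 0.1927], 0.66)]
```

The held bottle measures (0.490, 0.256), foot at 0.193, so it's centred over the yellow well. Descending.

Call:
carry_out --series '[0,0,0.12,0,0,0,-1,0,0,0.12,0,0,0,-1,0,0,0.12,0,0,0,-1,0,0,0.12,0,0,0,-1,0,0,0.12,0,0,0,-1,-0.003,0,0.12,0,0,0,-1,0,0,0.117,0,0,0,-1,0,0,0,0,0,0,-1]'

```text
t: 35.05
position: [0.4894, 0.2554, 0.1228]
eef_rot: [[0.976, -0.219, -0.001], [-0.219, -0.976, -0.002], [-0.001, 0.002, -1.0]]
contact_force: [-0.9, 0.8, -0.6]
grip_width: 0.359
finger_force: 59.7
```

Call:
carry_out --series '[0,0,0,0,0,0,-1,0,0,0.08,0,0,0,-1,0,0,0.08,0,0,0,-1,0,0,0.08,0,0,0,-1,0,0,0,0,0,0,-1,0,0,0,0,0,0,-1]'

```text
t: 35.8
position: [0.4904, 0.256, 0.089]
eef_rot: [[0.976, -0.219, 0.002], [-0.219, -0.976, 0.0], [0.002, -0.0, -1.0]]
contact_force: [-0.4, 0.4, -0.6]
grip_width: 0.362
finger_force: 59.7
```

Call:
carry_out --series '[0,0,0.05,0,0,0,-1,0,0,0.05,0,0,0,-1,0,0,0.04,0,0,0,-1,0,0,0,0,0,0,-1,0,0,0,0,0,0,-1]'

```text
t: 36.42
position: [0.4904, 0.256, 0.068]
eef_rot: [[0.976, -0.219, 0.002], [-0.219, -0.976, 0.0], [0.001, -0.0, -1.0]]
contact_force: [0.6, -1.3, -1.1]
grip_width: 0.359
finger_force: 59.7
```

Call:
carry_out --series '[0,0,0.015,0,0,0,-1,0,0,0,0,0,0,-1,0,0,0,0,0,0,-1]'

```text
t: 36.8
position: [0.4902, 0.2559, 0.0656]
eef_rot: [[0.976, -0.219, 0.001], [-0.219, -0.976, 0.0], [0.001, -0.0, -1.0]]
contact_force: [-0.0, -0.3, -1.8]
grip_width: 0.356
finger_force: 59.8
```

Call:
carry_out --series '[0,0,0.01,0,0,0,-1,0,0,0,0,0,0,-1,0,0,0,0,0,0,-1]'

```text
t: 37.17
position: [0.4906, 0.256, 0.0654]
eef_rot: [[0.976, -0.219, 0.002], [-0.219, -0.976, 0.0], [0.002, -0.001, -1.0]]
contact_force: [-3.2, -1.1, 5.7]
grip_width: 0.361
finger_force: 60.6
```

Floor contact at 5.7 N. Opening slowly, then retreating straight up.

Call:
carry_out --series '[0,0,0,0,0,0,-0.1,0,0,0,0,0,0,0,0,0,0,0,0,0,0.1,0,0,0,0,0,0,0.1,0,0,0,0,0,0,1,0,0,0,0,0,0,1,0,0,0,0,0,0,1,0,0,-0.1,0,0,0,1]'

```text
t: 38.17
position: [0.4896, 0.2554, 0.0783]
eef_rot: [[0.976, -0.219, -0.001], [-0.219, -0.976, -0.002], [-0.0, 0.002, -1.0]]
contact_force: [-0.0, 0.2, -0.2]
grip_width: 1.0
finger_force: 0.0
```

Call:
carry_out --series '[0,0,-0.2,0,0,0,1,0,0,-0.3,0,0,0,1,0,0,-0.3,0,0,0,1,0,0,-0.3,0,0,0,1,0,0,-0.3,0,0,0,1,0,0,-0.3,0,0,0,1,0,0,0,0,0,0,1,0,0,0,0,0,0,1]'

```text
t: 39.17
position: [0.4897, 0.2559, 0.3343]
eef_rot: [[0.976, -0.219, 0.001], [-0.219, -0.976, 0.001], [0.001, -0.001, -1.0]]
contact_force: [-0.7, 0.3, -0.9]
grip_width: 1.001
finger_force: 0.0
```

```bash
python3 plan.py 1 .05 .46 -.05 .36 .7; python3 - <<'E'
from h import *
R={n:env.read_camera(n) for n in("scene","top")}
f=lambda a:cv2.resize(a,(390,390),interpolation=cv2.INTER_CUBIC)
cv2.imwrite("pics/e1.png",np.hstack([f(R["scene"]["pixels"][180:360,230:410]),f(R["top"]["pixels"][130:280,170:320])])[:,:,::-1])
for n in R:
    for k in("ink_y","ink_bk","spray_oil","flux_vial"): print(n,k,[(d["centre"],round(d["confidence"],2)) for d in env.spot_point(n,k)[:4]])
E
```

```text
t 39.17 pos [0.4897 0.2559 0.3343] psi 1.35 F [-0.7  0.3 -0.9] w 1.001
9 end [ 0.46   -0.0501  0.36  ]
[0.03,0.23,-0.02,0,0,0.9,1, 0.04,0.22,-0.02,0,0,0.9,1, 0.06,0.22,-0.02,0,0,0.9,1, 0.08,0.21,-0.02,0,0,0.9,1, 0.09,0.21,-0.02,0,0,0.91,1, 0.11,0.2,-0.02,0,0,0.9,1, 0.12,0.19,-0.02,-0.01,0,0.91,1, 0.13,0.19,-0.02,0,0,0.9,1]
[0.148,0.176,-0.013,-0.01,-0.01,0.91,1]
scene ink_y [([0.6279, 0.2209, 0.0089], 0.87), ([0.4893, 0.2538, 0.0081], 0.74), ([0.5547, 0.2329, 0.0103], 0.69)]
scene ink_bk []
scene spray_oil []
scene flux_vial [([0.6801, 0.0746, -0.0006], 0.67)]
top ink_y [([0.4898, 0.2579, 0.0141], 0.86), ([0.5576, 0.2378, 0.0037], 0.85), ([0.619, 0.2159, 0.0139], 0.77)]
top ink_bk [([0.5502, -0.3159, -0.0019], 0.88)]
top spray_oil [([0.6272, 0.2251, 0.0041], 0.3)]
top flux_vial [([0.6826, 0.0738, 0.0027], 0.53)]
```

View pics/e1.png

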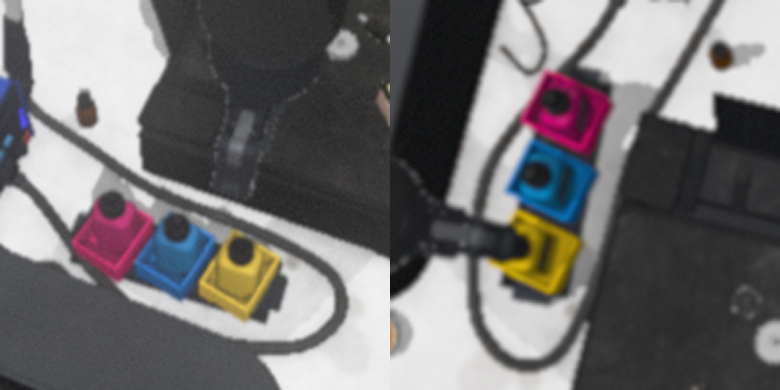

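All three bottles stand upright in their own wells: caps at (111,205), (177,228) and (240,250) in the scene crop. The vial still stands at (85,108). I'll check that the oil bottle's pixels haven't changed, then hand in.

```bash
python3 - <<'E'
from h import *
a=np.load("top.npz")["pixels"].astype(int); b=env.read_camera("top")["pixels"].astype(int)
for n,(x,y) in {"oil":(467,243),"black":(454,195),"vial":(298,151)}.items(): print(n,np.abs(a-b)[y-10:y+11,x-14:x+15].mean().round(1))
s=env.state(); print(s["t"],s["contact_force"],np.abs(s["qd"]).max())
if all(np.abs(a-b)[y-10:y+11,x-14:x+15].mean()<12 for x,y in((467,243),(454,195),(298,151))): print(env.close_job())
E
```

```text
oil 1.1
black 2.0
vial 1.1
39.725 [ 0.03605957  0.37092003 -0.10277445] 0.0016785889169743044
the job is handed in; nothing more can be done
None
```

The job is handed in at 39.7 s: the cyan, magenta and yellow bottles stand upright on the floors of their own wells, and the black bottle, oil bottle and vial are where they were; the one irregularity was that cyan snagged briefly on the way into its well, then settled upright.

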